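Take the spindle parts off the stack and into their nests

TASK

Take the stack of machine parts apart from the top down, collar first, then bearing, then slotted block, then thick plate, and set each part down flat in the pocket of its own black nest, the one whose shape and size suits it. Keep every part the same side up and never let one tip over, let go of them all, and leave the hex key and the pliers where they are.

Things in the scene. Friction and masses are not known exactly. Their poses are not given: they have to be found in the camera images.
- spacer_collar: Spacer collar: bright steel ring, 30 mm outside diameter, 12 mm bore, 18 mm tall. Top of the stack, lying on the bearing. Origin: centre of its underside; z up.
- ball_bearing: Ball bearing lying flat, 47 mm outside diameter, 14 mm tall. Second from the top, lying on the slotted block. Origin: centre of its underside; z up.
- clamp_block: Milled steel block, 40 mm (its x) by 60 mm (its y), 28 mm tall, with a slot along y in its top (14 mm wide, 12 mm deep). Third from the top, lying on the plate. Origin: centre of its underside; z up.
- riser_plate: Thick dark steel plate, 64 mm (its x) by 100 mm (its y), 18 mm thick, a screw hole near each corner. Bottom of the stack, flat on the worktop; 0.5 kg, 30 percent more or less. Origin: centre of its underside; z up.
- nest_collar: Flat black plastic nest, fixed to the worktop, 10 mm thick, with one round pocket in its top, 4 mm deep (thin brown cork-lined floor 6 mm above the worktop), 44 mm in diameter, in a square 68 mm wide: the smallest nest, for the collar. Its place and yaw vary, and the four nests swap places. Origin: centre of its underside; z up.
- nest_bearing: Flat black plastic nest, fixed to the worktop, 10 mm thick, with one round pocket in its top, 4 mm deep (thin brown cork-lined floor 6 mm above the worktop), 61 mm in diameter, in a square 84 mm wide: the larger round pocket, for the bearing. Its place and yaw vary, and the four nests swap places. Origin: centre of its underside; z up.
- nest_block: Flat black plastic nest, fixed to the worktop, 10 mm thick, with one rectangular pocket in its top, 4 mm deep (thin brown cork-lined floor 6 mm above the worktop), 54 mm (its x) by 74 mm (its y), outside 76 by 96 mm: the smaller rectangular pocket, for the slotted block. Its place and yaw vary, and the four nests swap places. Origin: centre of its underside; z up; the pocket's long side runs along y.
- nest_plate: Flat black plastic nest, fixed to the worktop, 10 mm thick, with one rectangular pocket in its top, 4 mm deep (thin brown cork-lined floor 6 mm above the worktop), 78 mm (its x) by 114 mm (its y), outside 98 by 134 mm: the largest nest, for the plate. Its place and yaw vary, and the four nests swap places. Origin: centre of its underside; z up; the pocket's long side runs along y.
- hex_key: Bystander: black L-shaped hexagon key lying flat, 38 by 114 mm, 8 mm high. Leave it where it is. Origin: centre of its bounding box, at its underside; its long arm runs along y.
- combi_pliers: Bystander: pliers with blue handles lying flat, 61 by 183 mm, 14 mm high. Leave them where they are. Origin: centre of their bounding box, at the underside; long side along y.

How it is judged:
By the outcome, as a careful person would: the job done as asked, in the order asked, and still so for the second after the job is handed in, with the robot touching nothing.
It also fails if it takes over 109 s, if anything falls off the work surface, if the arm or the gripper's body presses on something with over 40 N, if the wrist force passes 120 N, or if a joint passes its speed limit or range.

ROBOT

A 7-joint arm with a two-finger parallel gripper is mounted at the origin on a cart in front of the work surface, level with it; the furniture and walls round the work are solid. World frame = base frame: x ahead of the robot, y to its left, z up, the work surface at z = 0. Lengths are in m, angles in degrees, forces in N, time in s.
With the tool pointing down it reaches from about 0.425 to 0.875 m from the base axis. Payload 8.4 kg.
Tool frame: the origin (TCP) lies at the very end of the fingers, on their centre line; the grasp point (between the pads) lies 19 mm behind it; x points along the fingers, y is the direction in which the jaws open and shut, and the axes are right-handed (so a half turn about x gives the same grasp; the last joint's range is limited). The gripper opens to 87 mm and grips with 3 to 60 N. Pads are 19 mm wide; open, the fingers measure 117 mm over their backs; the gripper's body (75 mm by 190 mm) begins 51 mm behind the grasp point.
Start: joints at [-76.559, 19.091, 2.286, 83.961, -0.768, 76.965, -3.352], TCP at [0.213, 0.614, 0.189] pointing down, gripper open.
Joint ranges: [-147.57, 147.57], [-21.85, 119.76], [-74.77, 79.35], [14.55, 137.4], [-85.83, 265.84], [4.83, 119.75], [-152.11, 152.11]. Speed limits (degrees/s): [127.2, 127.2, 159.86, 159.86, 180, 180, 180].

INTERFACE

Orientations are given as [roll, pitch, yaw] about the fixed x, y, z axes, in that order (R = Rz(yaw) Ry(pitch) Rx(roll)).
In Python, from rig import get_obs, read_camera, camera_model, sign_off, find_in, cut_out gives the robot as it stands.
- The arm moves only by the shell command python3 -m handwheel 'ROWS' [FORCE]. ROWS is JSON, a list of rows, each a list of 3 entries, a list of its own where there are three numbers: the finger opening in m, from 0 to 0.087, then the shift along the tool's x, y, z in m, then the turn about the tool's x in degrees. In form: [[hand, [tx, ty, tz], roll], ...]. A call has 1 to 8 rows; each row is the pose to reach, as a shift and turn from the pose commanded when the call began, along the tool's axes at that moment; what a row does not reach only later rows make up. A row lasts 1/12 s, in which the tool goes at most 41.7 mm and 7.16 degrees, less where a joint would pass 70% of its speed; a pose out of reach is approached as far as the arm can. A call with a gripper value outside its range is refused whole. The fingers move at their own pace and stop on an object; FORCE is the grip in N (left out, the last holds). Time passes only in rows, so rows that repeat a pose let the fingers close. It gives the time, the measured TCP pose, the force and the opening at its end, in the units of the state.
- get_obs(): the state, without advancing time (a new reading comes with each control period).
- read_camera(name): name is "scene" or "top"; returns the picture (400x640x3 uint8, red, green, blue); there is no depth.
- camera_model(name): a dict with "vfov" (degrees; the focal length in pixels is half the picture's height over the tangent of half this angle, whatever the lens; pixels are square), "cx", "cy" (the principal point, pixels), "R" (3x3) and "t" (3): a world point X has camera coordinates R X + t. Camera axes: x right, y down, z forward; pixel columns grow to the right and rows downward; lengths in m; the calibration is good to about 2 mm. A picture is of the moment at which its call begins. camera_model takes no time and is no camera call.
- sign_off(): hands the job in, once; it reports no verdict.
Trained networks look in the newest picture that a camera, given by its name, has taken for a name from the list of things; names that differ only in an ending like _2 or _b are one class to them, and where a whole thing is asked for, a point or a joint stands for the part that bears it (a point fixed in the world has none). Each returns a list of dicts, best first, with "conf" (0 to 1); they miss things now and then, are a little off and sometimes report something else, mostly with a low value. They report only what shows in the picture. A call takes as long as a camera call.
- find_in(camera, target): "xyz" ([x, y, z] in m, in world coordinates, good to about 4 mm: the middle of the surface that is visible of it).
- cut_out(camera, target): "pixels" (400x640 bool, what is visible of it).
The state is a dict: "t": time; "qpos": joint angles; "joint_vel": joint speeds; "joint_efforts": joint torques, N m; "tcp_pos": TCP position; "ee_rot": TCP orientation; "force": force on the tool from outside, world axes, zero at the start; "wrist_torque": the same for the moment, N m; "grip_width": opening from 0.0 (shut) to 1.0 (fully open).
Only numpy, scipy, OpenCV 4.12 (cv2) and the standard library are available. Lean on these libraries where they do the work, as an engineer would, in place of code of your own. Each camera call takes 0.05 s, during which the arm holds its last target.

## Working session

There is one attempt and no reset: what is moved stays moved. The work goes in short steps, Python scripts to look and compute and a shell command to move; the robot and the scene stay as the last step left them, time stands still between calls to the robot, and variables do not carry over. Pictures are saved under pics/ and viewed, and the job is handed in when it is done.

```bash
mkdir -p pics; ls; python3 - <<'E'
from rig import *
import cv2
o=get_obs(); print(o['t'],o['tcp_pos'],o['ee_rot'],o['force'],o['grip_width'])
for c in ['scene','top']:
    im=read_camera(c); cv2.imwrite(f'pics/{c}0.png',im[:,:,::-1]); print(camera_model(c))
E
```

```text
pics
0.0 [0.2128195  0.61362516 0.18844301] [ -86.69049047   89.90678774 -105.8190848 ] [-0.74177066 -0.87950206 -0.5453531 ] 0.9998569288751102
{'vfov': 43.01403254420092, 'cx': 311.66665558887456, 'cy': 202.59747237759967, 'R': array([[-0.62190026, -0.78309578,  0.00103505],
       [-0.31515522,  0.24907201, -0.91577307],
       [ 0.71688023, -0.56984571, -0.40169467]]), 't': array([0.33430764, 0.21761131, 1.01218657])}
{'vfov': 52.584857955146646, 'cx': 317.8942017094997, 'cy': 201.0348884865105, 'R': array([[-6.19628925e-03, -9.99979825e-01, -1.39814873e-03],
       [-9.80862938e-01,  6.34991263e-03, -1.94595927e-01],
       [ 1.94600879e-01,  1.65619625e-04, -9.80882496e-01]]), 't': array([-1.04019615e-03,  5.12015170e-01,  1.19093174e+00])}
```

View pics/scene0.png

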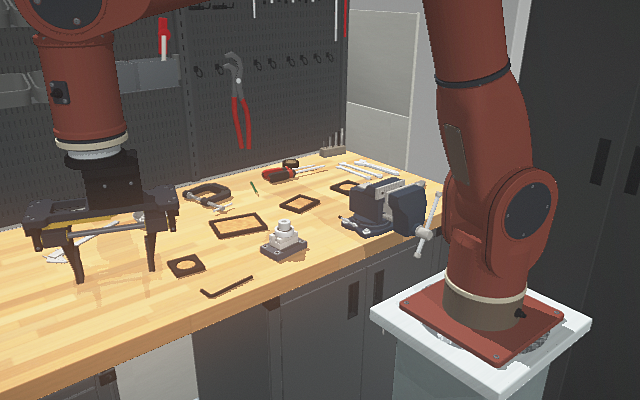

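View pics/top0.png

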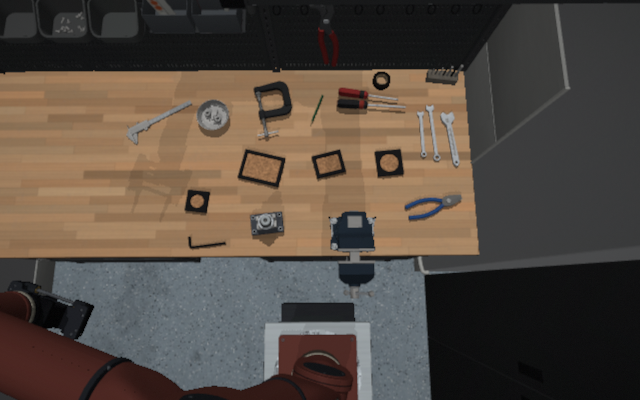

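```bash
cat > h.py <<'E'
from rig import *
import cv2, numpy as np
def f(m): return 200/np.tan(np.radians(m['vfov']/2))
def bp(c,uv,z):
    m=camera_model(c); uv=np.atleast_2d(uv).astype(float)
    d=np.c_[(uv[:,0]-m['cx'])/f(m),(uv[:,1]-m['cy'])/f(m),np.ones(len(uv))]@m['R']
    o=-m['R'].T@m['t']; s=(z-o[2])/d[:,2]; return o+s[:,None]*d
def pj(c,X):
    m=camera_model(c); p=np.atleast_2d(X)@m['R'].T+m['t']
    return np.c_[m['cx']+f(m)*p[:,0]/p[:,2],m['cy']+f(m)*p[:,1]/p[:,2]]
E
cat > a.py <<'E'
from h import *
import pickle
zt={'nest_collar':.01,'nest_bearing':.01,'nest_block':.01,'nest_plate':.01,'riser_plate':.018,'clamp_block':.046,'ball_bearing':.06,'spacer_collar':.078,'hex_key':.008,'combi_pliers':.014}
M={}
for c in ['top','scene']:
    read_camera(c)
    for n,z in zt.items():
        r=find_in(c,n); s=cut_out(c,n)
        print(c,n,[(np.round(x['xyz'],3).tolist(),round(x['conf'],2)) for x in r[:2]])
        if s:
            p=s[0]['pixels']; M[c,n]=p
            v,u=np.nonzero(p); P=bp(c,np.c_[u,v],z)
            q=cv2.minAreaRect((P[:,:2]*1000).astype(np.float32))
            print('    seg',round(s[0]['conf'],2),len(u),'px',u.mean().round(),v.mean().round(),'rect',np.round(q[0],1),np.round(q[1],1),round(q[2],1))
pickle.dump(M,open('M.pkl','wb'))
print(get_obs()['t'])
E
python3 a.py
```

```text
top nest_collar [([0.523, 0.382, 0.009], 0.88)]
    seg 0.78 459 px 197.0 201.0 rect [522.1 379.8] [71.9 67.4] 83.8
top nest_bearing [([0.646, -0.237, 0.008], 0.84), ([0.508, -0.37, 0.012], 0.31)]
    seg 0.92 662 px 388.0 163.0 rect [ 644.4 -232.9] [86.1 86.7] 5.9
top nest_block [([0.641, -0.041, 0.003], 0.69)]
    seg 0.96 677 px 328.0 164.0 rect [641.4 -37.7] [77.  95.4] 14.2
top nest_plate [([0.632, 0.178, 0.009], 0.66), ([0.45, 0.151, 0.078], 0.21)]
    seg 0.34 129 px 264.0 222.0 rect [455.6 163.6] [47.7 47.1] 0.9
top riser_plate [([0.438, 0.155, 0.02], 0.75)]
    seg 0.86 385 px 267.0 226.0 rect [447.1 157.8] [ 67.9 104. ] 6.3
top clamp_block [([0.457, 0.14, 0.044], 0.39)]
    seg 0.69 57 px 263.0 222.0 rect [449.1 156.9] [38.4 58.7] 8.4
top ball_bearing [([0.441, 0.154, 0.059], 0.7), ([0.524, 0.379, 0.01], 0.7)]
    seg 0.65 86 px 267.0 224.0 rect [441.  150.5] [32.8 43.4] 38.4
top spacer_collar [([0.45, 0.151, 0.076], 0.64)]
    seg 0.58 84 px 265.0 221.0 rect [449.  154.4] [30.9 27.8] 56.2
top hex_key [([0.384, 0.354, 0.007], 0.57)]
    seg 0.64 110 px 202.0 245.0 rect [382
[... 577 characters left out ...]
x 237.0 225.0 rect [621.9 183.5] [137.  117.3] 77.1
scene riser_plate []
    seg 0.83 491 px 282.0 250.0 rect [436.1 168.3] [ 83.7 115.1] 4.0
scene clamp_block [([0.433, 0.174, 0.031], 0.67)]
    seg 0.61 314 px 282.0 240.0 rect [417.8 179.8] [67.4 82.5] 55.9
scene ball_bearing [([0.436, 0.164, 0.058], 0.54), ([0.449, 0.16, 0.076], 0.34)]
    seg 0.69 159 px 284.0 232.0 rect [434.2 166.3] [43.2 62.6] 53.5
scene spacer_collar []
    seg 0.45 119 px 284.0 224.0 rect [435.6 166.2] [26.3 54.3] 53.9
scene hex_key [([0.386, 0.362, 0.011], 0.65)]
    seg 0.49 253 px 225.0 288.0 rect [378.9 352. ] [116.5  40.7] 80.8
scene combi_pliers [([0.52, -0.43, 0.009], 0.48), ([0.424, 0.185, 0.018], 0.41)]
2.2
```

```bash
python3 - <<'E'
import cv2,numpy as np
a=cv2.imread('pics/top0.png');b=cv2.imread('pics/scene0.png')
x=cv2.resize(a[200:250,235:315],(800,500),interpolation=cv2.INTER_CUBIC)
cv2.imwrite('pics/z1.png',x)
cv2.imwrite('pics/z2.png',cv2.resize(b[210:270,250:330],(800,600),interpolation=cv2.INTER_CUBIC))
cv2.imwrite('pics/z3.png',cv2.resize(a[140:190,230:420],(798,210),interpolation=cv2.INTER_CUBIC))
E
```

```text
(no output)
```

View pics/z1.png

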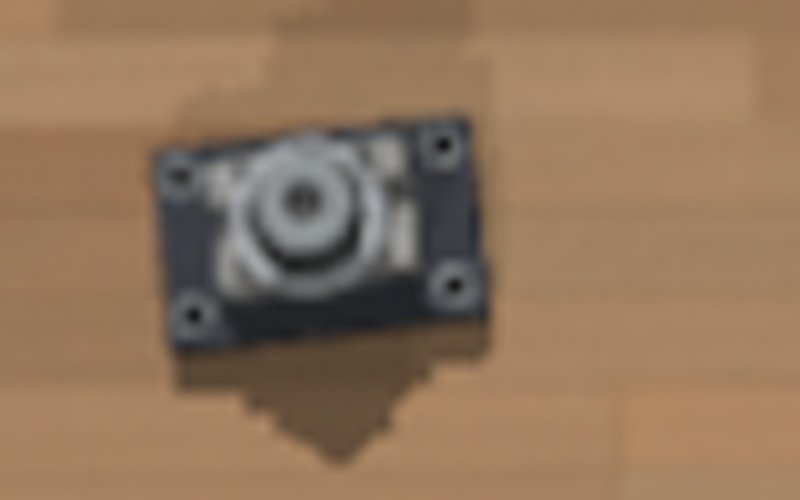

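View pics/z2.png

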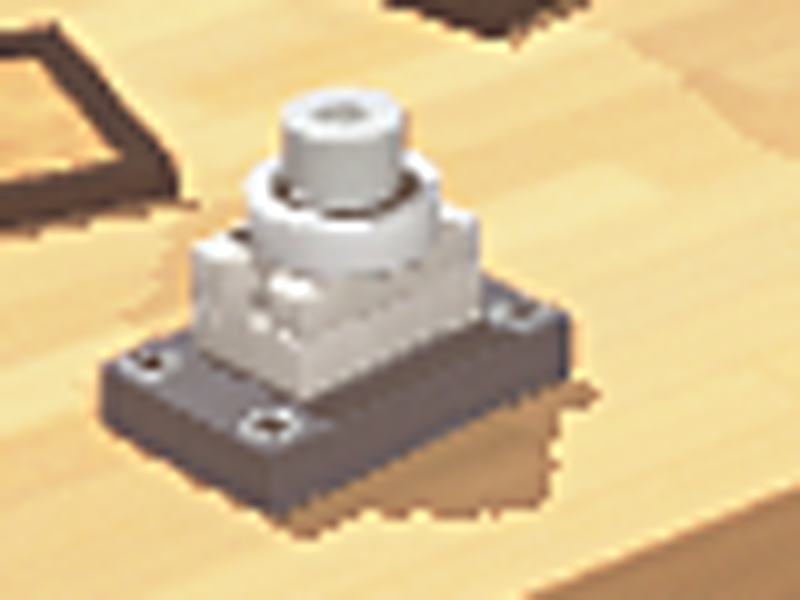

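View pics/z3.png

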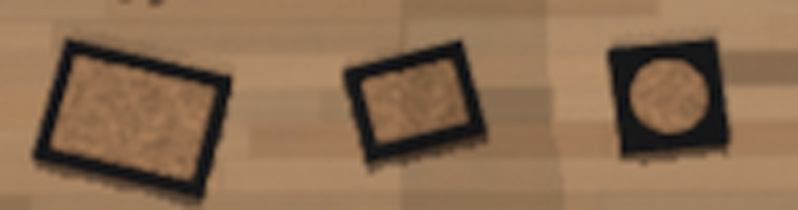

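```bash
cat > b.py <<'E'
from h import *
a=cv2.imread('pics/top0.png')
K=8
def hole(cx,cy,r,name):
    y0,x0=cy-r,cx-r
    c=cv2.resize(a[y0:cy+r,x0:cx+r],None,fx=K,fy=K,interpolation=cv2.INTER_CUBIC)
    g=c.max(2); d=(g<75).astype(np.uint8)
    cs,hi=cv2.findContours(d,cv2.RETR_CCOMP,cv2.CHAIN_APPROX_NONE)
    for i,k in enumerate(cs):
        ar=cv2.contourArea(k)
        if ar<1500: continue
        uv=(k[:,0]+.5)/K-.5+[x0,y0]
        ho=hi[0][i][3]>=0
        P=bp('top',uv,.008 if ho else .01)[:,:2]*1000
        q=cv2.minAreaRect(P.astype(np.float32)); mm=cv2.moments(P.astype(np.float32).reshape(-1,1,2))
        print(name,'hole' if ho else 'outer',np.round(q[0],1),np.round(q[1],1),round(q[2],1),'cent',round(mm['m10']/mm['m00'],1),round(mm['m01']/mm['m00'],1))
hole(197,201,22,'collar');hole(389,163,24,'bearing');hole(329,164,24,'block');hole(262,168,30,'plate')
s=lambda x,y:[(x+.5)/10-.5+235,(y+.5)/10-.5+200]
print('collar top',bp('top',[s(303,200)],.078)*1000,'bearing',bp('top',[s(305,214)],.060)*1000)
Q=bp('top',[s(155,155),s(465,122),s(490,320),s(175,350)],.018)*1000
print('plate corners',Q,'c',Q.mean(0))
H=bp('top',[s(181,176),s(443,145),s(454,285),s(194,315)],.018)*1000
print('holes',H,H.mean(0))
E
python3 b.py
```

```text
collar outer [521.7 379.4] [71.3 72. ] 82.9 cent 522.3 379.0
collar hole [524.1 380.5] [43.6 43.6] 39.4 cent 523.7 380.5
bearing outer [ 644.2 -234.1] [87.2 84.9] 5.1 cent 644.5 -234.0
bearing hole [ 646.  -234.4] [60.8 60.1] 89.6 cent 646.4 -234.4
block outer [640. -39.] [82.6 96.4] 14.7 cent 641.0 -39.2
block hole [643.7 -38.5] [55. 75.] 14.0 cent 643.5 -38.4
plate outer [630. 177.] [135.2 100.7] 76.1 cent 630.1 177.2
plate hole [631.8 177.8] [115.6  79.5] 76.2 cent 631.8 177.9
collar top [[451.46017495 153.60237227  78.        ]] bearing [[449.93237703 155.30909495  60.        ]]
plate corners [[475.10283764 208.13438448  18.        ]
 [484.94473768 111.31160197  18.        ]
 [422.60779869 102.83948859  18.        ]
 [413.89435898 200.32211454  18.        ]] c [449.13743324 155.65189739  18.        ]
holes [[468.40752689 199.83564485  18.        ]
 [477.6918797  118.11007177  18.        ]
 [433.60257662 114.13801661  18.        ]
 [424.75087779 194.70318754  18.        ]] [451.11321525 156.69673019  18.        ]
```

```bash
cat > g.py <<'E'
# usage: g.py x y z jawyaw(deg) (mm) -> shift in tool axes, roll
import sys
from h import *
from scipy.spatial.transform import Rotation as Ro
o=get_obs(); R=Ro.from_euler('xyz',o['ee_rot'],degrees=True).as_matrix()
jy=np.degrees(np.arctan2(R[1,1],R[0,1]))
print('t %.2f'%o['t'],'tcp',np.round(np.array(o['tcp_pos'])*1000,1),'jaw yaw %.1f'%jy,'tilt',np.round(R[:,0],4),'grip mm %.1f'%(o['grip_width']*87),'F',np.round(o['force'],1),'q7 %.0f'%o['qpos'][6])
for i in range(1,len(sys.argv),4):
    x,y,z,w=map(float,sys.argv[i:i+4])
    d=R.T@(np.array([x,y,z])/1000-o['tcp_pos'])
    roll=-(w-jy); roll=(roll+90)%180-90   # tool x is down
    print('shift',np.round(d,4).tolist(),'roll %.1f'%roll,'rows>=%.1f'%max(np.linalg.norm(d)/.0417,abs(roll)/7.16))
E
python3 g.py 450.5 154.5 140 6.5
```

```text
t 2.20 tcp [213.  614.1 189.4] jaw yaw 70.9 tilt [-0. -0. -1.] grip mm 86.9 F [-0.1  0.7 -0.6] q7 -3
shift [0.0494, -0.3564, 0.375] roll 64.4 rows>=12.5
```

```bash
python3 -m handwheel '[[0.087,[0.0,-0.20,0.21],36],[0.087,[0.0,-0.20,0.21],36],[0.087,[0.0,-0.20,0.21],36],[0.087,[0.0,-0.20,0.21],36],[0.087,[0.0,-0.20,0.21],36],[0.087,[0.0,-0.20,0.21],36],[0.087,[0.0,-0.20,0.21],36],[0.087,[0.0,-0.20,0.21],36]]' 20; python3 g.py 451 154.5 110 6.5
```

```text
t: 2.87
tcp_pos: [0.3505, 0.3491, 0.19]
ee_rot: [24.9, 89.9, -30.8]
force: [1.2, -0.2, 0.2]
grip_width: 0.999
t 2.87 tcp [350.5 349.1 190. ] jaw yaw 34.3 tilt [ 1.5e-03 -9.0e-04 -1.0e+00] grip mm 86.9 F [ 1.2 -0.2  0.2] q7 -16
shift [0.0803, -0.0268, 0.2172] roll 27.8 rows>=5.6
```

```bash
python3 -m handwheel '[[0.087,[0.0803,-0.0268,0.2172],27.8],[0.087,[0.0803,-0.0268,0.2172],27.8],[0.087,[0.0803,-0.0268,0.2172],27.8],[0.087,[0.0803,-0.0268,0.2172],27.8],[0.087,[0.0803,-0.0268,0.2172],27.8],[0.087,[0.0803,-0.0268,0.2172],27.8],[0.087,[0.0803,-0.0268,0.2172],27.8],[0.087,[0.0803,-0.0268,0.2172],27.8]]' 20; python3 g.py 451 154.5 67 6.5;python3 - <<'E'
from h import *
a=read_camera('top');b=read_camera('scene')
cv2.imwrite('pics/c1.png',np.hstack([cv2.resize(a[190:250,235:315],(400,300)),cv2.resize(b[190:270,230:337],(400,300))])[:,:,::-1])
E
```

```text
t: 3.53
tcp_pos: [0.4483, 0.1617, 0.1088]
ee_rot: [-62.3, 90.0, -145.4]
force: [-0.4, 1.4, 0.8]
grip_width: 1.002
t 3.53 tcp [448.3 161.7 108.8] jaw yaw 6.9 tilt [-5.e-04 -4.e-04 -1.e+00] grip mm 87.1 F [-0.4  1.4  0.8] q7 -17
shift [0.0418, 0.0019, 0.0075] roll 0.4 rows>=1.0
```

View pics/c1.png

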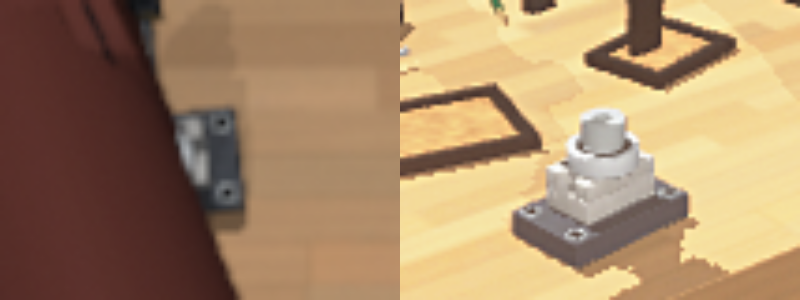

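```bash
python3 - <<'E'
from h import *
b=read_camera('scene').copy()
o=get_obs();p=np.array(o['tcp_pos']);print(p)
for X in [p,p+[.0435,.005,0],p-[.0435,.005,0]]:
    u=pj('scene',X)[0];print(u);cv2.circle(b,tuple(int(round(k)) for k in u),3,(255,0,0),1)
cv2.imwrite('pics/c2.png',b[:,:,::-1])
E
```

```text
[0.4478892  0.16426525 0.10950168]
[280.78245161 209.85272122]
[268.65619413 204.51650696]
[293.49739373 215.44798881]
```

View pics/c2.png

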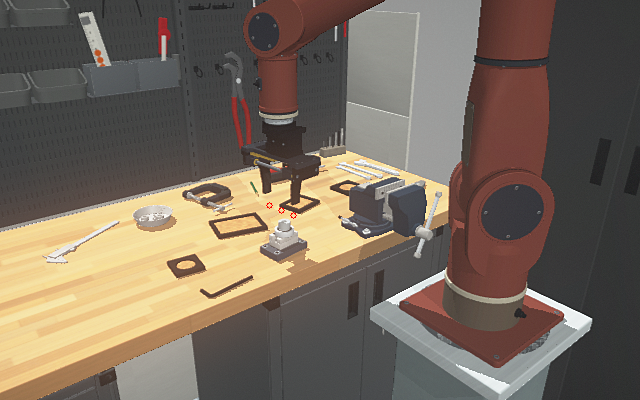

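```bash
python3 -m handwheel '[[0.087,[0,0,0],0],[0.087,[0,0,0],0],[0.087,[0,0,0],0]]'; python3 - <<'E'
from h import *
print(pj('scene',[[.451,.154,.078],[.45,.1545,.018]]))
b=read_camera('scene').copy();a=read_camera('top').copy()
o=get_obs();p=np.array(o['tcp_pos']);print(p,o['qpos'])
for c,im in (('scene',b),('top',a)):
  for X in [p,p+[.0435,.005,0],p-[.0435,.005,0],p+[0,0,.189]]:
    u=pj(c,X)[0];cv2.circle(im,tuple(int(round(k)) for k in u),3,(255,0,0),1)
  u=pj(c,p)[0].astype(int)
  x=im[max(0,u[1]-60):u[1]+60,u[0]-60:u[0]+60]
  cv2.imwrite('pics/c3%s.png'%c,cv2.resize(x,(600,600))[:,:,::-1])
E
```

```text
t: 3.93
tcp_pos: [0.4479, 0.1636, 0.1093]
ee_rot: [123.2, 90.0, 40.3]
force: [-1.0, 2.1, 0.6]
grip_width: 1.002
[[283.84219084 220.29015626]
 [284.4296291  242.63957834]]
[0.44795645 0.16320717 0.10918491] [-51.84789267   1.69198602  27.21596613 114.43154703  -0.86598416
  64.05403759 -17.15068111]
```

View pics/c3scene.png

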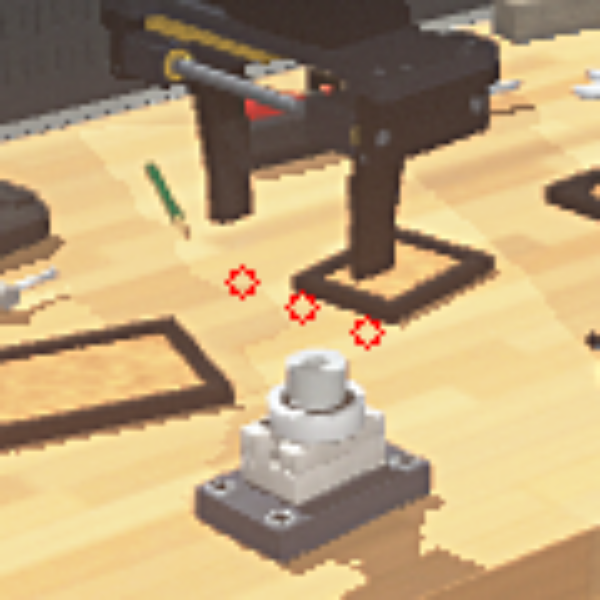

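View pics/c3top.png

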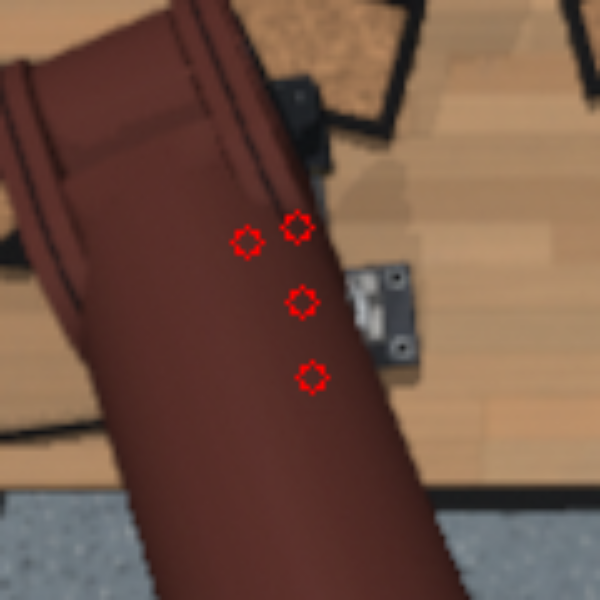

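```bash
python3 - <<'E'
from h import *
p=np.array([.2130,.614,.189]);y=np.array([.327,.945,0])*.05
print(pj('scene',[p,p+y,p-y]), pj('top',[p,p+y,p-y,p+[0,0,.07]]))
b=cv2.imread('pics/scene0.png');cv2.imwrite('pics/c4.png',cv2.resize(b[180:300,20:200],(750,500)))
a=cv2.imread('pics/top0.png');cv2.imwrite('pics/c5.png',cv2.resize(a[270:350,0:120],(750,500)))
E
```

```text
[[120.21799916 292.10083801]
 [ 83.12374686 298.61951964]
 [155.81681591 285.84495366]] [[ 79.51420162 305.49774381]
 [ 61.98823139 299.11508415]
 [ 97.14726942 311.91940659]
 [ 62.74536699 307.19277914]]
```

View pics/c4.png

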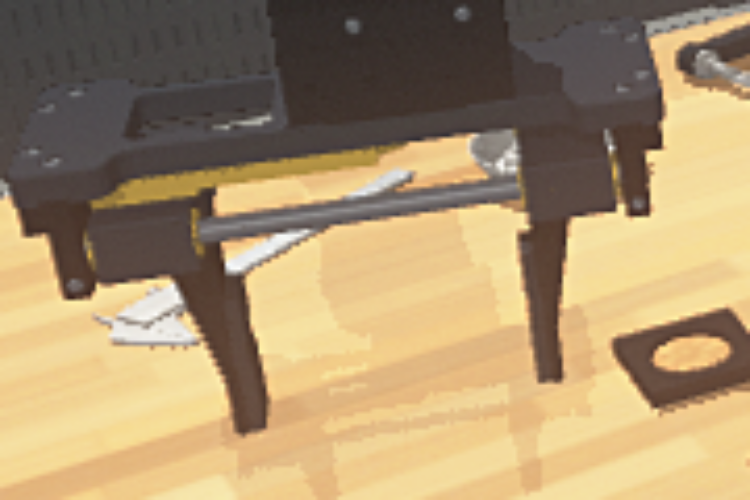

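View pics/c5.png

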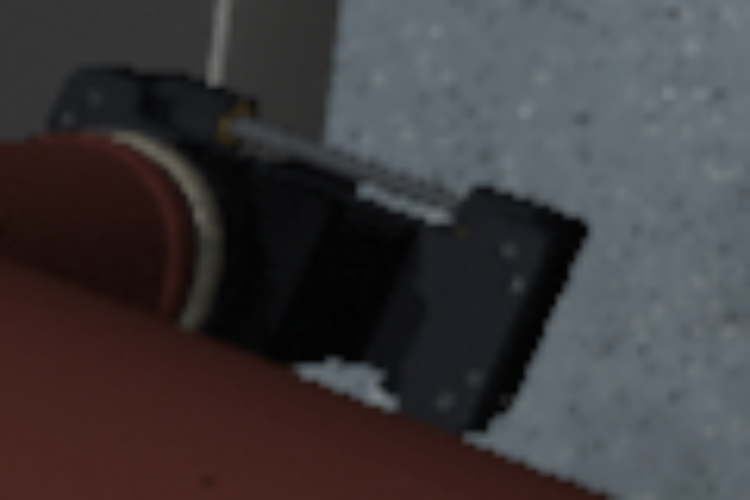

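```bash
python3 g.py 451 154.5 84 6.5; python3 -m handwheel '[[0.087,[0.025,0.0022,0.009],0.4],[0.087,[0.025,0.0022,0.009],0.4],[0.087,[0.025,0.0022,0.009],0.4],[0.087,[0.025,0.0022,0.009],0.4]]'; python3 g.py 451 154.5 67 6.5;python3 - <<'E'
from h import *
b=read_camera('scene').copy()
o=get_obs();p=np.array(o['tcp_pos'])
for X in [p,p+[.0435,.005,0],p-[.0435,.005,0]]:
    u=pj('scene',X)[0];cv2.circle(b,tuple(int(round(k)) for k in u),1,(255,0,0),1)
cv2.imwrite('pics/c6.png',cv2.resize(b[160:280,220:340],(600,600))[:,:,::-1])
E
```

```text
t 4.03 tcp [448.  163.2 109.2] jaw yaw 7.1 tilt [ 2.e-04  2.e-04 -1.e+00] grip mm 87.2 F [ 0.1 -0.1  0.2] q7 -17
shift [0.0252, 0.0019, 0.009] roll 0.6 rows>=0.6
t: 4.37
tcp_pos: [0.4513, 0.1544, 0.0846]
ee_rot: [-47.2, 90.0, -130.6]
force: [-0.5, 0.9, 0.7]
grip_width: 1.001
t 4.37 tcp [451.3 154.4  84.6] jaw yaw 6.7 tilt [-1.e-04 -1.e-04 -1.e+00] grip mm 87.1 F [-0.5  0.9  0.7] q7 -16
shift [0.0176, -0.0003, -0.0002] roll 0.2 rows>=0.4
```

View pics/c6.png

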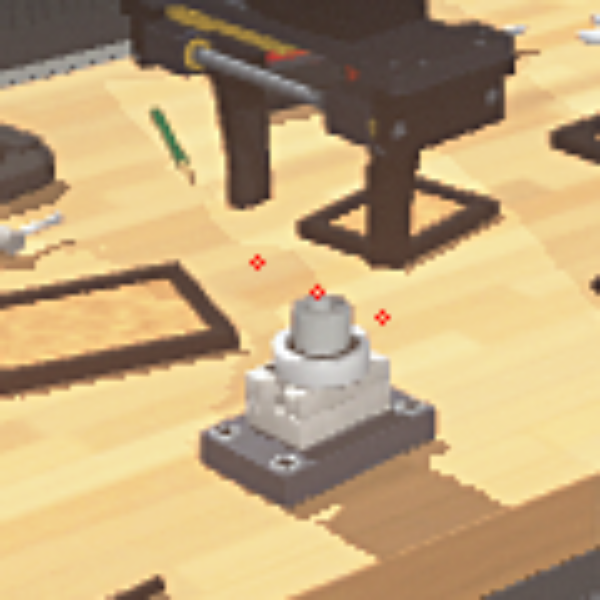

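```bash
python3 - <<'E'
from h import *
b=read_camera('top').copy()
o=get_obs();p=np.array(o['tcp_pos'])
y=np.array([np.cos(np.radians(6.7)),np.sin(np.radians(6.7)),0]);z=np.array([y[1],-y[0],0])
for h in (0.07,.12):
  for s in (-1,1):
    for q in (-1,1):
      u=pj('top',p+[0,0,h]+s*.095*y+q*.0375*z)[0];print(h,s,q,u);cv2.circle(b,tuple(int(round(k)) for k in u),1,(255,0,0) if h<.1 else (0,255,0),1)
cv2.imwrite('pics/c7.png',cv2.resize(b[140:260,200:320],(600,600))[:,:,::-1])
E
```

```text
0.07 -1 -1 [250.53156831 251.01966007]
0.07 -1 1 [277.79469081 247.63898906]
0.07 1 -1 [244.43859533 183.99277159]
0.07 1 1 [270.83707183 180.81929854]
0.12 -1 -1 [247.38401462 249.61480233]
0.12 -1 1 [275.91320605 246.07999882]
0.12 1 -1 [241.12376033 179.63386567]
0.12 1 1 [268.70752406 176.32523517]
```

View pics/c7.png

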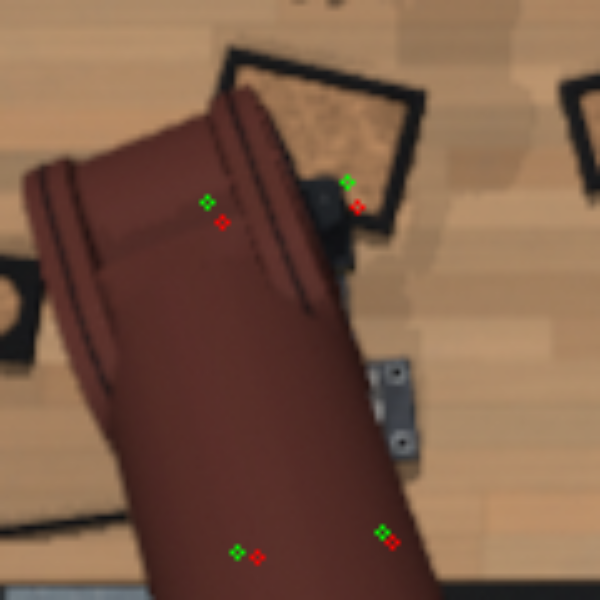

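```bash
python3 -m handwheel '[[0.087,[0.017,0,0],0.2],[0.087,[0.017,0,0],0.2],[0.087,[0.017,0,0],0.2]]'; cat > v.py <<'E'
from h import *
import sys
b=read_camera('scene').copy()
o=get_obs();p=np.array(o['tcp_pos']);print(p,o['force'])
u=pj('scene',p)[0]
cv2.circle(b,tuple(int(round(k)) for k in u),1,(255,0,0),1)
u=u.astype(int);x0=max(0,u[0]-60);y0=max(0,u[1]-60)
cv2.imwrite(f'pics/{sys.argv[1]}.png',cv2.resize(b[y0:y0+120,x0:x0+120],(600,600),interpolation=cv2.INTER_CUBIC)[:,:,::-1])
E
python3 v.py d1
```

```text
t: 4.72
tcp_pos: [0.451, 0.1542, 0.0672]
ee_rot: [-62.2, 89.9, -145.7]
force: [-0.5, 0.2, 1.1]
grip_width: 0.997
[0.4513761  0.15425448 0.06764318] [0.30318887 0.91520383 1.29201319]
```

View pics/d1.png

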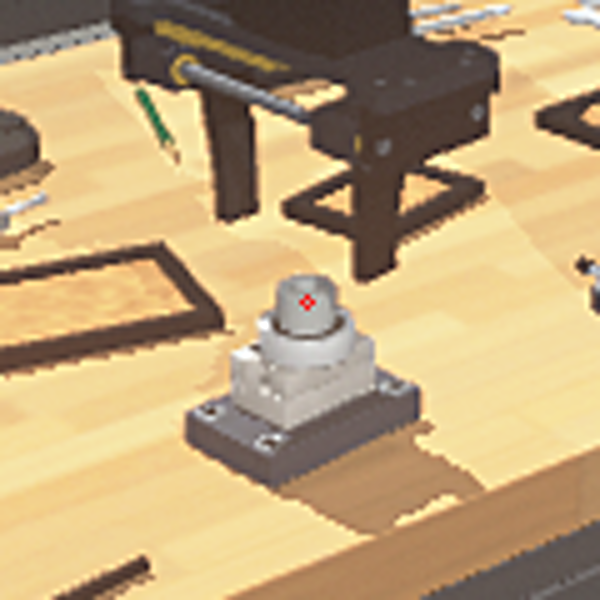

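```bash
python3 -m handwheel '[[0.087,[0.025,0,0],0],[0.087,[0.025,0,0],0],[0.087,[0.025,0,0],0]]'; python3 v.py d2
```

```text
t: 5.02
tcp_pos: [0.4507, 0.1538, 0.0421]
ee_rot: [-59.1, 89.9, -142.6]
force: [0.0, 0.6, 0.8]
grip_width: 0.996
[0.4513728  0.15408232 0.04278344] [ 0.4629284  -0.60642371  0.38547039]
```

View pics/d2.png

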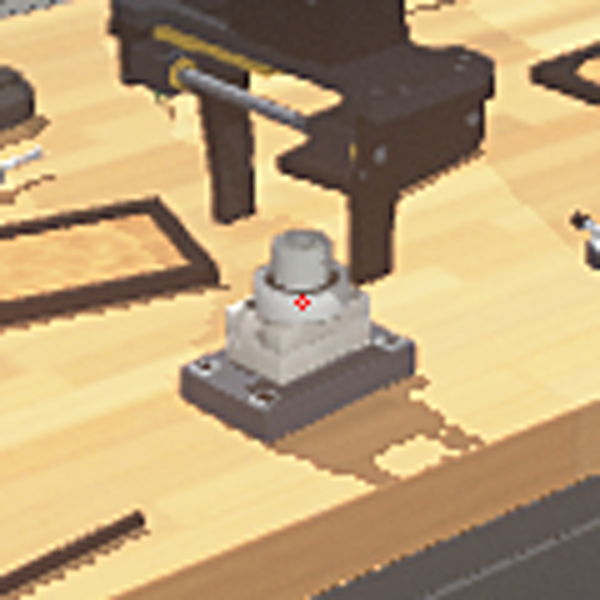

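```bash
python3 -m handwheel '[[0.06,[0.003,0,0],0],[0.04,[0.003,0,0],0],[0.02,[0.003,0,0],0],[0.02,[0.003,0,0],0],[0.02,[0.003,0,0],0],[0.02,[0.003,0,0],0],[0.02,[0.003,0,0],0],[0.02,[0.003,0,0],0]]' 5; python3 v.py d3;python3 g.py
```

```text
t: 5.73
tcp_pos: [0.4513, 0.1541, 0.0391]
ee_rot: [-72.5, 90.0, -156.0]
force: [-0.1, -0.2, -0.1]
grip_width: 0.479
[0.45129819 0.15415185 0.03907192] [ 0.79434736  0.13953455 -0.6737084 ]
t 5.78 tcp [451.3 154.2  39.1] jaw yaw 6.5 tilt [-1.e-04 -0.e+00 -1.e+00] grip mm 37.8 F [ 0.8  0.1 -0.7] q7 -14
```

View pics/d3.png

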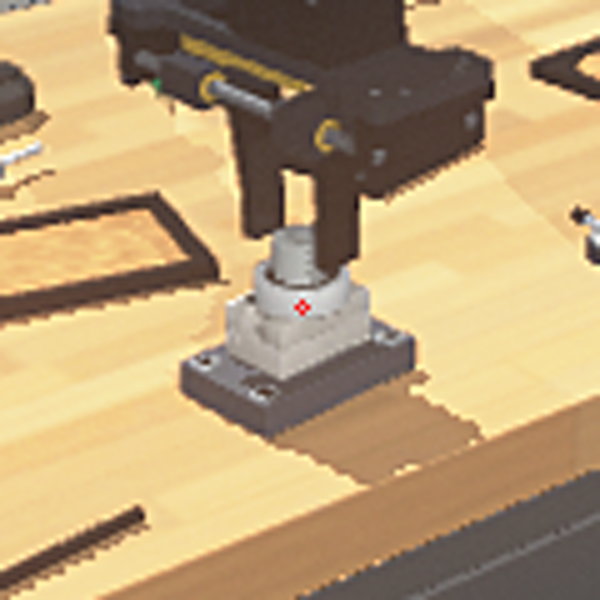

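```bash
python3 -m handwheel '[[0.02,[0,0,0],0],[0.02,[0,0,0],0],[0.02,[0,0,0],0],[0.02,[0,0,0],0]]' 5; python3 v.py d4;python3 g.py
```

```text
t: 6.12
tcp_pos: [0.4513, 0.1541, 0.039]
ee_rot: [-49.4, 90.0, -132.9]
force: [-0.2, -0.3, 1.1]
grip_width: 0.34
[0.4513273  0.15412337 0.03906997] [-0.21390383 -0.41171007  0.55977652]
t 6.17 tcp [451.3 154.1  39.1] jaw yaw 6.5 tilt [-0. -0. -1.] grip mm 29.6 F [-0.2 -0.4  0.6] q7 -14
```

View pics/d4.png

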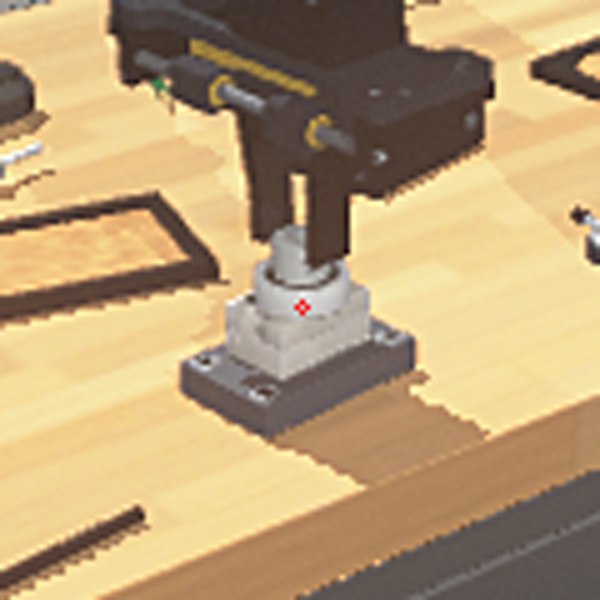

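```bash
python3 -m handwheel '[[0.02,[0,0,0],0],[0.02,[0,0,0],0],[0.02,[0,0,0],0],[0.02,[0,0,0],0],[0.02,[-0.02,0,0],0],[0.02,[-0.04,0,0],0],[0.02,[-0.06,0,0],0]]' 25; python3 v.py d5;python3 g.py 523.7 380.5 100 6.5
```

```text
t: 6.75
tcp_pos: [0.4509, 0.1538, 0.0995]
ee_rot: [-53.7, 89.9, -137.2]
force: [1.0, 0.2, -1.3]
grip_width: 0.327
[0.45309385 0.15476031 0.10335681] [3.08068761 1.5773085  3.17310369]
t 6.80 tcp [453.1 154.8 103.4] jaw yaw 6.4 tilt [ 0.0035  0.0021 -1.    ] grip mm 28.5 F [3.1 1.6 3.2] q7 -16
shift [0.0041, 0.0955, -0.2164] roll -0.1 rows>=5.7
```

View pics/d5.png

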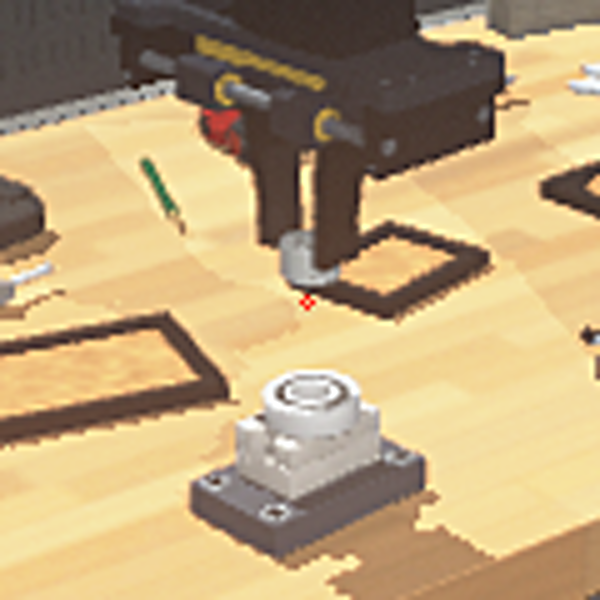

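```bash
python3 -m handwheel '[[0.02,[0,0.0955,-0.2164],0],[0.02,[0,0.0955,-0.2164],0],[0.02,[0,0.0955,-0.2164],0],[0.02,[0,0.0955,-0.2164],0],[0.02,[0,0.0955,-0.2164],0],[0.02,[0,0.0955,-0.2164],0],[0.02,[0,0.0955,-0.2164],0],[0.02,[0,0.0955,-0.2164],0]]'; python3 -m handwheel '[[0.02,[0,0,0],0],[0.02,[0,0,0],0]]'; python3 g.py 523.7 380.5 25 6.5
```

```text
t: 7.47
tcp_pos: [0.5212, 0.3815, 0.0978]
ee_rot: [-40.8, 89.9, -124.2]
force: [0.5, -0.9, -1.6]
grip_width: 0.331
t: 7.63
tcp_pos: [0.522, 0.3784, 0.099]
ee_rot: [-22.1, 90.0, -105.7]
force: [-0.5, -0.0, -1.1]
grip_width: 0.33
t 7.63 tcp [522.  378.4  99. ] jaw yaw 6.4 tilt [-2.e-04 -7.e-04 -1.e+00] grip mm 28.7 F [-0.5 -0.  -1.1] q7 -26
shift [0.074, 0.0019, -0.0019] roll -0.1 rows>=1.8
```

Lower to where the collar's underside should be about 25 mm up, then look.

```bash
python3 -m handwheel '[[0.02,[0.04,0.0019,-0.0019],0],[0.02,[0.08,0.0019,-0.0019],0],[0.02,[0.095,0.0019,-0.0019],0],[0.02,[0.095,0.0019,-0.0019],0],[0.02,[0.095,0.0019,-0.0019],0]]'; python3 v.py e1; python3 g.py; python3 - <<'E'
from h import *
a=read_camera('top');cv2.imwrite('pics/e1t.png',cv2.resize(a[170:230,165:245],(800,600),interpolation=cv2.INTER_CUBIC)[:,:,::-1])
E
```

```text
t: 8.05
tcp_pos: [0.5235, 0.3808, 0.0042]
ee_rot: [-42.3, 89.9, -125.9]
force: [-0.0, 1.0, -0.8]
grip_width: 0.325
[0.52445425 0.38173827 0.00565673] [ 0.21862855  0.32087447 -0.24999446]
t 8.10 tcp [524.5 381.7   5.7] jaw yaw 6.4 tilt [ 0.0014  0.001  -1.    ] grip mm 28.5 F [ 0.2  0.3 -0.2] q7 -25
```

View pics/e1.png

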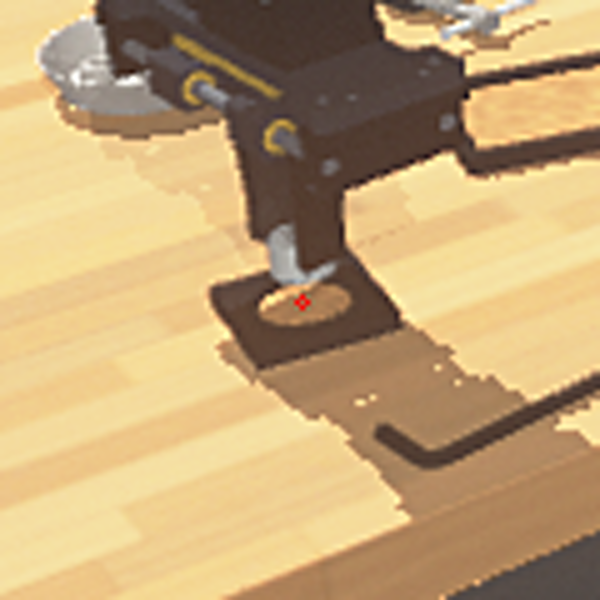

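View pics/e1t.png

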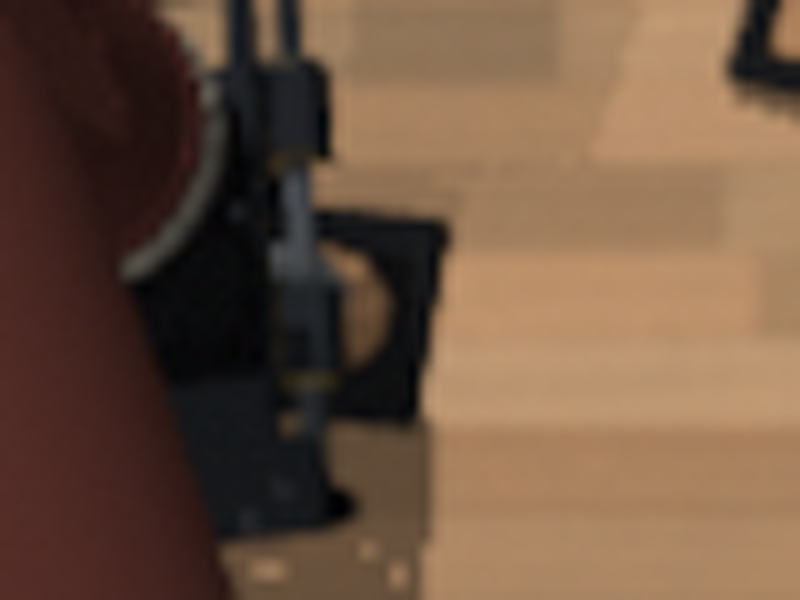

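```bash
python3 -m handwheel '[[0.02,[0.008,0,0],0],[0.02,[0.014,0,0],0],[0.02,[0.014,0,0],0],[0.02,[0.014,0,0],0]]'; python3 v.py e2; python3 g.py 523.7 380.5 -15 6.5
```

```text
t: 8.48
tcp_pos: [0.5233, 0.3819, -0.0101]
ee_rot: [-60.5, 90.0, -144.1]
force: [0.0, 0.4, 0.8]
grip_width: 0.326
[ 0.52345501  0.38205709 -0.00989421] [ 0.78247893  0.54270947 -0.60032902]
t 8.53 tcp [523.5 382.1  -9.9] jaw yaw 6.5 tilt [-1.e-04 -0.e+00 -1.e+00] grip mm 28.6 F [ 0.8  0.5 -0.6] q7 -24
shift [0.0051, 0.0001, 0.0016] roll -0.0 rows>=0.1
```

View pics/e2.png

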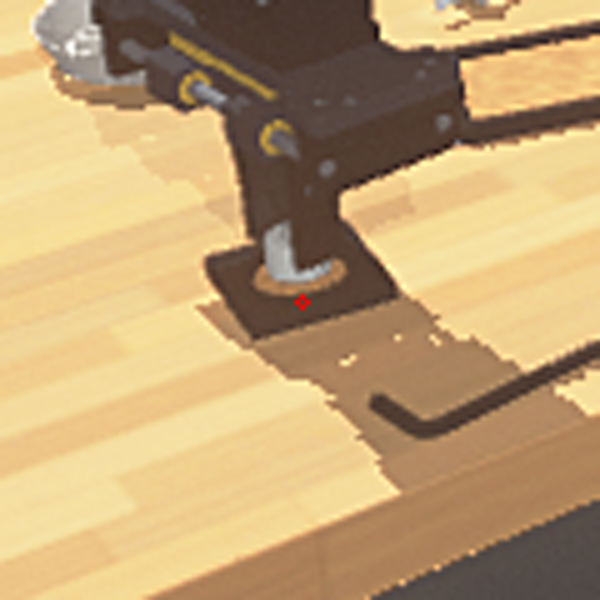

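```bash
python3 -m handwheel '[[0.02,[0.002,0,0.001],0],[0.02,[0.0035,0,0.001],0],[0.02,[0.0035,0,0.001],0]]'; python3 -m handwheel '[[0.02,[0.001,0,0],0],[0.02,[0.001,0,0],0]]';python3 -m handwheel '[[0.02,[0.001,0,0],0],[0.02,[0.001,0,0],0]]'
```

```text
t: 8.78
tcp_pos: [0.5235, 0.3808, -0.0137]
ee_rot: [-39.8, 90.0, -123.3]
force: [-0.2, -0.0, -1.0]
grip_width: 0.331
t: 8.95
tcp_pos: [0.5235, 0.381, -0.0146]
ee_rot: [-56.8, 90.0, -140.3]
force: [-0.6, 0.4, -0.7]
grip_width: 0.327
t: 9.12
tcp_pos: [0.5237, 0.3811, -0.0149]
ee_rot: [171.6, 90.0, 88.1]
force: [-1.5, -0.1, 4.0]
grip_width: 0.327
```

```bash
python3 -m handwheel '[[0.045,[-0.0005,0,0],0],[0.045,[-0.0005,0,0],0],[0.045,[-0.0005,0,0],0],[0.045,[-0.0005,0,0],0],[0.045,[-0.0005,0,0],0],[0.045,[-0.0005,0,0],0]]'; python3 -m handwheel '[[0.05,[-0.02,0,0],0],[0.06,[-0.06,0,0],0],[0.087,[-0.1,0,0],0],[0.087,[-0.12,0,0],0],[0.087,[-0.12,0,0],0]]'; python3 v.py e3; python3 g.py 450.5 154.7 95 6.5
```

```text
t: 9.62
tcp_pos: [0.5236, 0.3811, -0.015]
ee_rot: [1.2, 90.0, -82.3]
force: [-1.0, 0.2, -0.2]
grip_width: 0.515
t: 10.03
tcp_pos: [0.5264, 0.3828, 0.1111]
ee_rot: [126.2, 89.5, 42.6]
force: [0.5, 0.4, 0.5]
grip_width: 0.787
[0.52522291 0.38215635 0.10821   ] [-0.36834441 -0.39674561 -0.82955967]
t 10.08 tcp [525.2 382.2 108.2] jaw yaw 6.5 tilt [ 0.0039  0.0037 -1.    ] grip mm 73.0 F [-0.4 -0.4 -0.8] q7 -26
shift [0.0121, -0.0999, 0.2176] roll -0.0 rows>=5.8
```

View pics/e3.png

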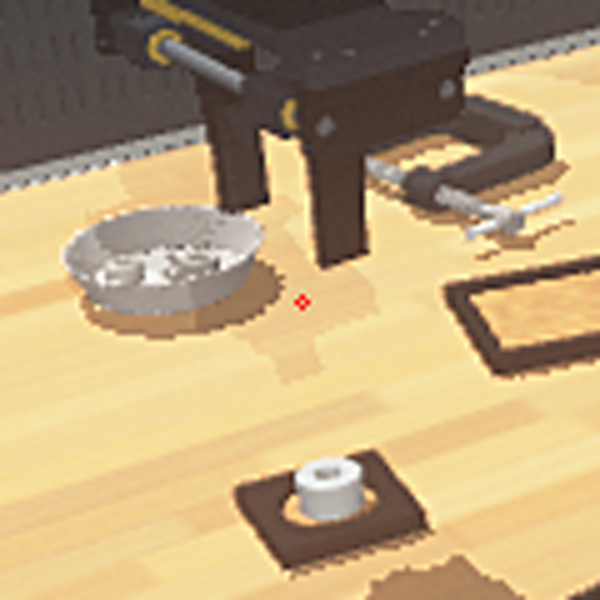

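```bash
python3 -m handwheel '[[0.087,[0.0121,-0.0999,0.2176],0],[0.087,[0.0121,-0.0999,0.2176],0],[0.087,[0.0121,-0.0999,0.2176],0],[0.087,[0.0121,-0.0999,0.2176],0],[0.087,[0.0121,-0.0999,0.2176],0],[0.087,[0.0121,-0.0999,0.2176],0],[0.087,[0.0121,-0.0999,0.2176],0],[0.087,[0.0121,-0.0999,0.2176],0]]';python3 -m handwheel '[[0.087,[0,0,0],0],[0.087,[0,0,0],0]]'; python3 g.py 450.5 154.7 24 6.5
```

```text
t: 10.75
tcp_pos: [0.4478, 0.1519, 0.0922]
ee_rot: [-101.5, 89.9, 174.9]
force: [0.5, 1.4, 0.4]
grip_width: 0.993
t: 10.92
tcp_pos: [0.4489, 0.1546, 0.0926]
ee_rot: [-34.3, 90.0, -117.7]
force: [0.3, 0.0, -0.0]
grip_width: 1.0
t 10.92 tcp [448.9 154.6  92.6] jaw yaw 6.6 tilt [-2.e-04 -4.e-04 -1.e+00] grip mm 87.0 F [ 0.3  0.  -0. ] q7 -16
shift [0.0686, 0.0017, 0.0] roll 0.1 rows>=1.6
```

```bash
python3 -m handwheel '[[0.087,[0.035,0.0017,0],0],[0.07,[0.0686,0.0017,0],0],[0.055,[0.0686,0.0017,0],0],[0.055,[0.0686,0.0017,0],0],[0.055,[0.0686,0.0017,0],0],[0.055,[0.0686,0.0017,0],0],[0.055,[0.0686,0.0017,0],0]]' 5; python3 v.py f1; python3 g.py 450.5 154.7 24 6.5
```

```text
t: 11.5
tcp_pos: [0.4517, 0.1545, 0.026]
ee_rot: [118.3, 89.8, 34.8]
force: [0.9, 0.5, -0.2]
grip_width: 0.665
[0.45153414 0.15441417 0.02576911] [ 0.47029659  0.02939321 -0.38358639]
t 11.55 tcp [451.5 154.4  25.8] jaw yaw 6.5 tilt [ 0.0019  0.0015 -1.    ] grip mm 56.9 F [ 0.5  0.  -0.4] q7 -13
shift [0.0018, -0.001, -0.0004] roll -0.0 rows>=0.0
```

View pics/f1.png

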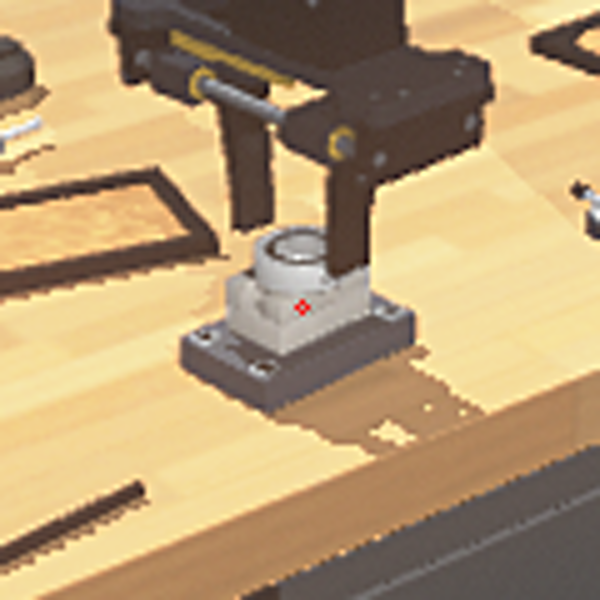

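```bash
python3 -m handwheel '[[0.04,[0.001,0,0],0],[0.04,[0.001,0,0],0],[0.04,[0.001,0,0],0],[0.04,[0.001,0,0],0],[0.04,[0.001,0,0],0],[0.04,[0.001,0,0],0]]' 5;python3 g.py; python3 v.py f2; python3 -m handwheel '[[0.035,[0,0,0],0],[0.035,[0,0,0],0],[0.035,[0,0,0],0]]' 30;python3 g.py
```

```text
t: 12.05
tcp_pos: [0.4507, 0.1539, 0.0237]
ee_rot: [138.5, 90.0, 54.9]
force: [-1.8, 0.2, 6.1]
grip_width: 0.537
t 12.05 tcp [450.7 153.9  23.7] jaw yaw 6.5 tilt [ 2.e-04  3.e-04 -1.e+00] grip mm 46.7 F [-1.8  0.2  6.1] q7 -13
[0.45069892 0.15389309 0.02363479] [-1.84427201  0.55650073  4.82432977]
t: 12.35
tcp_pos: [0.4507, 0.1539, 0.0237]
ee_rot: [153.9, 90.0, 70.3]
force: [-2.4, 1.1, 6.4]
grip_width: 0.521
t 12.35 tcp [450.7 153.9  23.7] jaw yaw 6.5 tilt [ 1.e-04  2.e-04 -1.e+00] grip mm 45.3 F [-2.4  1.1  6.4] q7 -13
```

View pics/f2.png

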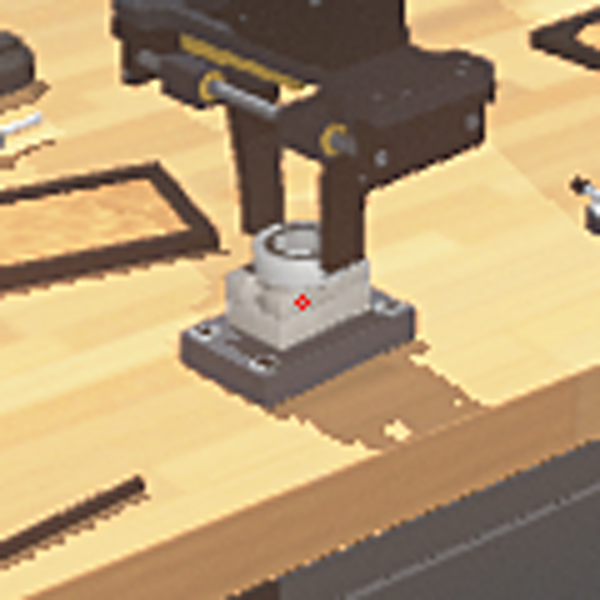

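```bash
python3 -m handwheel '[[0.035,[-0.005,0,0],0],[0.035,[-0.02,0,0],0],[0.035,[-0.05,0,0],0],[0.035,[-0.09,0,0],0],[0.035,[-0.10,0,0],0],[0.035,[-0.10,0,0],0],[0.035,[-0.10,0,0],0]]'; python3 v.py f3; python3 g.py 646 154 125 6.5 646 -234.4 125 6.5
```

```text
t: 12.93
tcp_pos: [0.4506, 0.1539, 0.1234]
ee_rot: [133.8, 89.9, 50.3]
force: [-0.4, -0.4, -1.7]
grip_width: 0.518
[0.44994125 0.15353102 0.12244486] [ 0.0492961   0.1841999  -1.44778595]
t 12.98 tcp [449.9 153.5 122.4] jaw yaw 6.5 tilt [-1.e-03 -4.e-04 -1.e+00] grip mm 44.8 F [ 0.   0.2 -1.4] q7 -17
shift [-0.0027, 0.1949, 0.0217] roll -0.0 rows>=4.7
shift [-0.0026, 0.151, 0.4076] roll -0.0 rows>=10.4
```

View pics/f3.png

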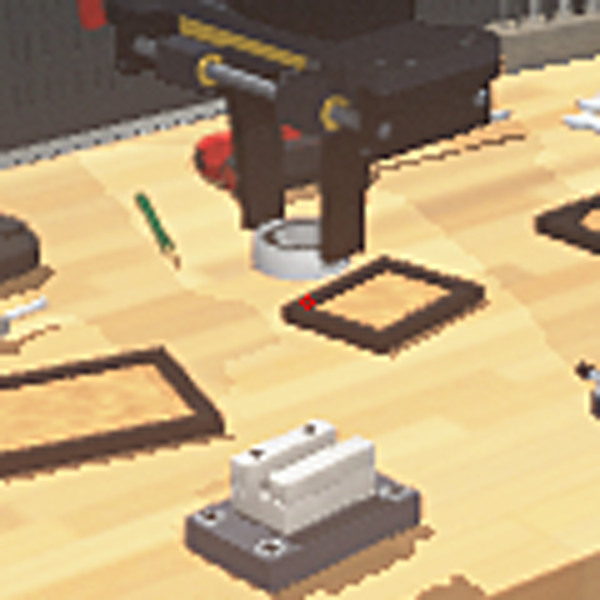

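```bash
python3 -m handwheel '[[0.035,[0,0.04,0.0045],0],[0.035,[0,0.08,0.01],0],[0.035,[0,0.12,0.02],0],[0.035,[0,0.15,0.05],0],[0.035,[0,0.17,0.085],0],[0.035,[0,0.17,0.12],0],[0.035,[0,0.168,0.16],0],[0.035,[0,0.165,0.20],0]]'; python3 g.py 646 -234.4 115 6.5
```

```text
t: 13.65
tcp_pos: [0.6361, -0.0281, 0.1206]
ee_rot: [-75.5, 89.8, -159.0]
force: [0.7, -0.6, -1.0]
grip_width: 0.519
t 13.65 tcp [636.1 -28.1 120.6] jaw yaw 6.5 tilt [-0.0038 -0.0014 -1.    ] grip mm 45.1 F [ 0.7 -0.6 -1. ] q7 16
shift [0.0058, -0.0135, 0.2061] roll 0.0 rows>=5.0
```

```bash
python3 -m handwheel '[[0.035,[0,-0.003,0.04],0],[0.035,[0,-0.006,0.08],0],[0.035,[0,-0.009,0.12],0],[0.035,[0,-0.012,0.16],0],[0.035,[0,-0.0135,0.2],0],[0.035,[0,-0.0135,0.206],0],[0.035,[0,-0.0135,0.206],0],[0.035,[0,-0.0135,0.206],0]]'; python3 -m handwheel '[[0.035,[0,0,0],0],[0.035,[0,0,0],0]]';python3 g.py 646 -234.4 5 6.5; python3 v.py f4
```

```text
t: 14.32
tcp_pos: [0.6457, -0.2329, 0.1211]
ee_rot: [-104.1, 89.8, 172.3]
force: [0.6, 1.0, -1.9]
grip_width: 0.515
t: 14.48
tcp_pos: [0.647, -0.2305, 0.1224]
ee_rot: [-136.0, 89.9, 140.6]
force: [0.4, 0.9, -0.2]
grip_width: 0.516
t 14.48 tcp [ 647.  -230.5  122.4] jaw yaw 6.6 tilt [-0.0012  0.001  -1.    ] grip mm 44.9 F [ 0.4  0.9 -0.2] q7 36
shift [0.1174, -0.0013, 0.0039] roll 0.1 rows>=2.8
[ 0.64711704 -0.23060001  0.12278139] [-0.692154    0.61913134 -0.95041105]
```

View pics/f4.png

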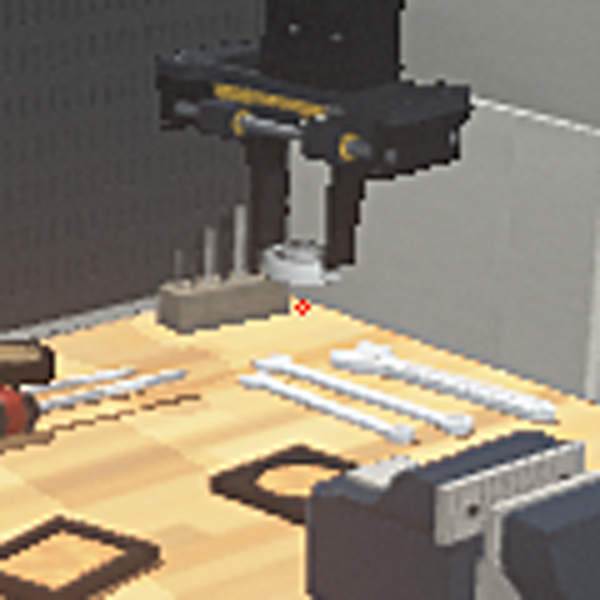

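```bash
python3 -m handwheel '[[0.035,[0.04,-0.0013,0.0039],0],[0.035,[0.08,-0.0013,0.0039],0],[0.035,[0.115,-0.0013,0.0039],0],[0.035,[0.1175,-0.0013,0.0039],0],[0.035,[0.1175,-0.0013,0.0039],0],[0.035,[0.1175,-0.0013,0.0039],0]]';python3 g.py 646 -234.4 -14 6.5; python3 v.py f5; python3 - <<'E'
from h import *
a=read_camera('top');cv2.imwrite('pics/f5t.png',cv2.resize(a[133:193,345:425],(800,600),interpolation=cv2.INTER_CUBIC)[:,:,::-1])
E
```

```text
t: 15.03
tcp_pos: [0.6472, -0.2366, 0.0079]
ee_rot: [60.5, 89.9, -23.0]
force: [-0.0, -0.5, -0.0]
grip_width: 0.52
t 15.03 tcp [ 647.2 -236.6    7.9] jaw yaw 6.5 tilt [ 1.9e-03 -8.0e-04 -1.0e+00] grip mm 45.3 F [-0.  -0.5 -0. ] q7 39
shift [0.0219, -0.001, -0.0024] roll 0.0 rows>=0.5
[ 0.64782375 -0.23703758  0.00875415] [ 0.62643133  0.2187905  -0.58393877]
```

View pics/f5.png

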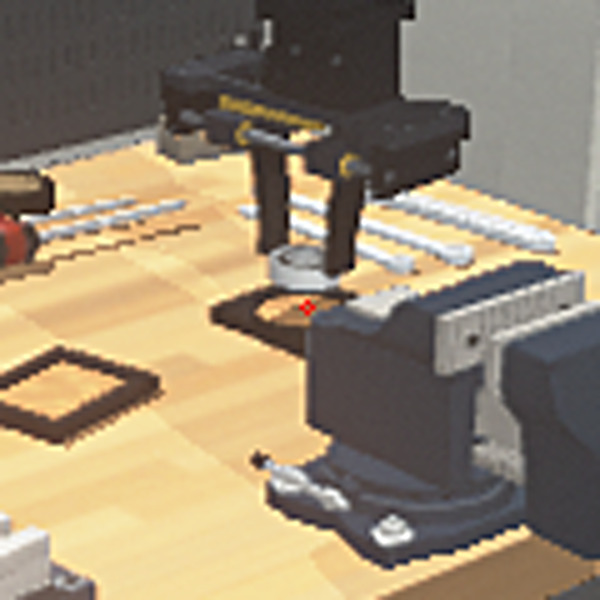

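View pics/f5t.png

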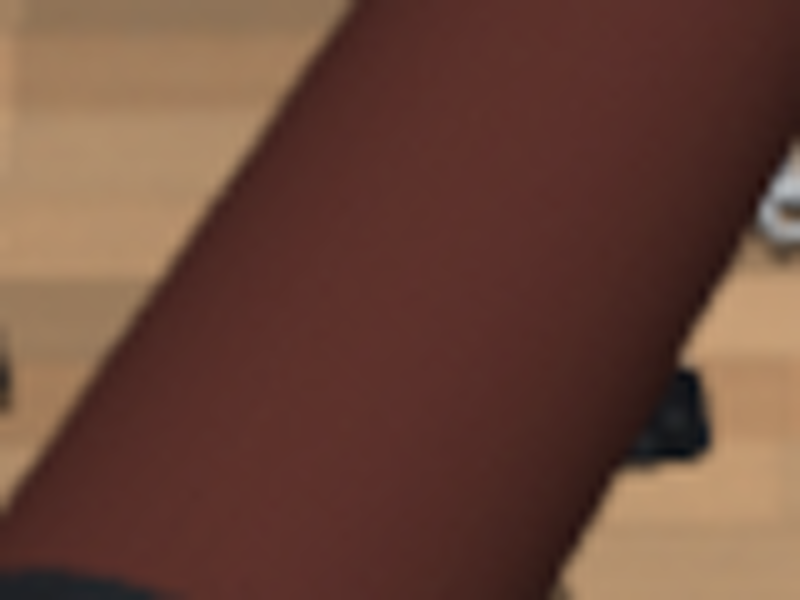

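Aligned in the scene view (TCP mark in the pocket centre at (307,305)). Settling and going down in small steps.

```bash
python3 -m handwheel '[[0.035,[0.008,0,0],0],[0.035,[0.016,0,0],0],[0.035,[0.016,0,0],0],[0.035,[0.016,0,0],0]]';python3 g.py 646 -234.4 -16.3 6.5
```

```text
t: 15.47
tcp_pos: [0.6456, -0.2364, -0.0107]
ee_rot: [-114.9, 89.9, 161.6]
force: [-0.2, -0.0, -1.6]
grip_width: 0.514
t 15.47 tcp [ 645.6 -236.4  -10.7] jaw yaw 6.5 tilt [-1.e-03  3.e-04 -1.e+00] grip mm 44.7 F [-0.2 -0.  -1.6] q7 39
shift [0.0056, 0.0007, -0.0019] roll -0.0 rows>=0.1
```

```bash
python3 -m handwheel '[[0.035,[0.002,0.0005,-0.0019],0],[0.035,[0.004,0.0005,-0.0019],0],[0.035,[0.004,0.0005,-0.0019],0]]';python3 -m handwheel '[[0.035,[0.001,0,0],0],[0.035,[0.001,0,0],0],[0.035,[0.001,0,0],0]]';python3 v.py f6
```

```text
t: 15.72
tcp_pos: [0.6462, -0.2343, -0.0145]
ee_rot: [-123.1, 90.0, 153.4]
force: [0.3, 0.2, -0.7]
grip_width: 0.518
t: 15.97
tcp_pos: [0.6463, -0.2347, -0.0151]
ee_rot: [-30.4, 90.0, -113.9]
force: [-0.3, 0.7, -1.0]
grip_width: 0.515
[ 0.64634565 -0.23474439 -0.01504751] [-0.60153156  0.72774643 -1.57374645]
```

View pics/f6.png

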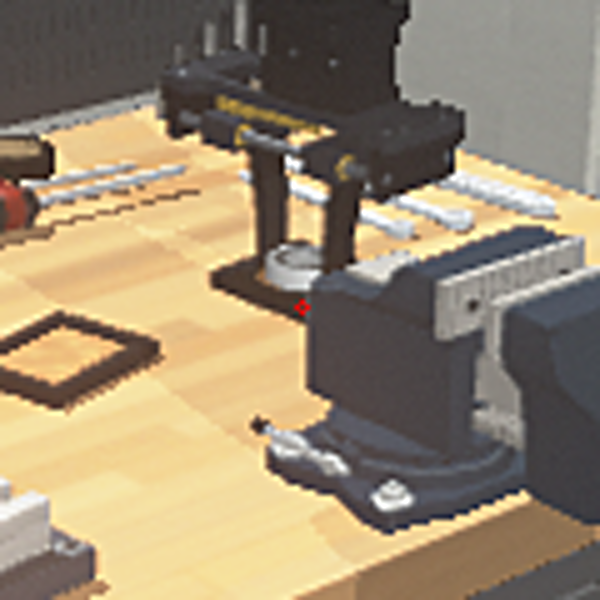

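```bash
python3 -m handwheel '[[0.035,[0.001,0,0],0],[0.035,[0.001,0,0],0],[0.035,[0.001,0,0],0]]';python3 -m handwheel '[[0.035,[0.0008,0,0],0],[0.035,[0.0008,0,0],0],[0.035,[0.0008,0,0],0]]'
```

```text
t: 16.27
tcp_pos: [0.6464, -0.2348, -0.0161]
ee_rot: [41.3, 90.0, -42.3]
force: [-0.0, -0.3, -1.6]
grip_width: 0.514
t: 16.52
tcp_pos: [0.6464, -0.2348, -0.0161]
ee_rot: [99.3, 90.0, 15.8]
force: [-2.0, 0.6, 5.6]
grip_width: 0.52
```

```bash
python3 -m handwheel '[[0.062,[-0.0008,0,0],0],[0.062,[-0.0008,0,0],0],[0.062,[-0.0008,0,0],0],[0.062,[-0.0008,0,0],0],[0.062,[-0.0008,0,0],0],[0.062,[-0.0008,0,0],0]]'; python3 -m handwheel '[[0.065,[-0.02,0,0],0],[0.08,[-0.06,0,0],0],[0.087,[-0.1,0,0],0],[0.087,[-0.13,0,0],0],[0.087,[-0.14,0,0],0],[0.087,[-0.14,0,0],0]]'; python3 g.py 640 -30 125 6.5; python3 - <<'E'
from h import *
a=read_camera('scene');cv2.imwrite('pics/f7.png',cv2.resize(a[140:240,270:400],(780,600),interpolation=cv2.INTER_CUBIC)[:,:,::-1])
E
```

```text
t: 17.02
tcp_pos: [0.6463, -0.2346, -0.0162]
ee_rot: [-79.8, 90.0, -163.3]
force: [0.4, -0.4, -0.4]
grip_width: 0.708
t: 17.52
tcp_pos: [0.648, -0.2356, 0.1275]
ee_rot: [70.3, 89.7, -13.2]
force: [0.1, -0.8, 0.4]
grip_width: 0.977
t 17.52 tcp [ 648.  -235.6  127.5] jaw yaw 6.5 tilt [ 0.0054 -0.0013 -1.    ] grip mm 85.0 F [ 0.1 -0.8  0.4] q7 36
shift [0.0022, 0.0151, -0.2052] roll -0.0 rows>=4.9
```

View pics/f7.png

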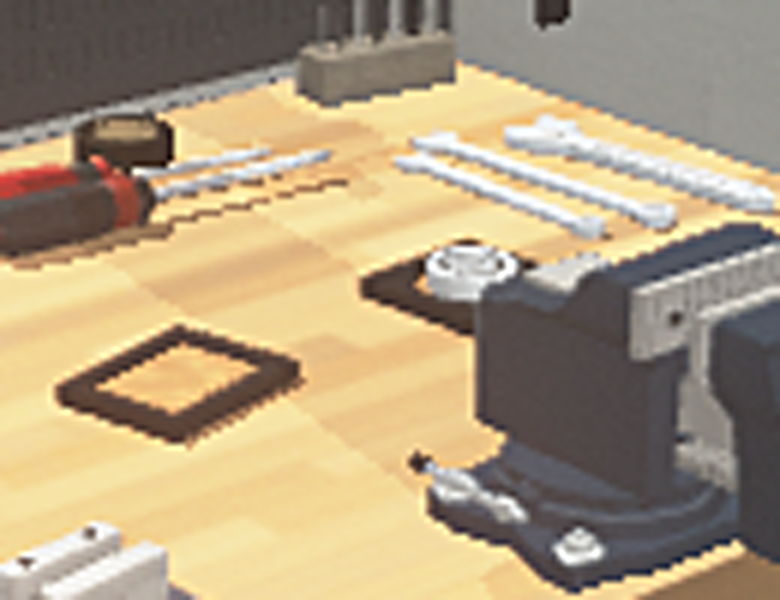

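```bash
python3 -m handwheel '[[0.087,[0,0.003,-0.04],0],[0.087,[0,0.006,-0.08],0],[0.087,[0,0.009,-0.12],0],[0.087,[0,0.012,-0.16],0],[0.087,[0,0.015,-0.205],0],[0.087,[0,0.015,-0.205],0]]'; python3 g.py 450 154.5 75 8; python3 - <<'E'
from h import *
a=read_camera('top');cv2.imwrite('pics/h1.png',a[:,:,::-1])
cv2.imwrite('pics/h1a.png',cv2.resize(a[200:250,235:315],(800,500),interpolation=cv2.INTER_CUBIC)[:,:,::-1])
for n,z in (('clamp_block',.046),('riser_plate',.018),('ball_bearing',.02)):
    s=cut_out('top',n)
    for k in s[:1]:
        v,u=np.nonzero(k['pixels']);P=bp('top',np.c_[u,v],z);q=cv2.minAreaRect((P[:,:2]*1000).astype(np.float32));print(n,k['conf'],len(u),q)
E
```

```text
t: 18.07
tcp_pos: [0.6369, -0.0179, 0.1208]
ee_rot: [-142.9, 89.6, 134.2]
force: [0.5, 1.6, 0.5]
grip_width: 1.0
t 18.07 tcp [636.9 -17.9 120.8] jaw yaw 7.1 tilt [-0.0043  0.0044 -1.    ] grip mm 87.0 F [0.5 1.6 0.5] q7 16
shift [0.0474, -0.164, -0.194] roll -0.9 rows>=6.2
clamp_block 0.74 536 ((632.1796264648438, -225.8173370361328), (85.91142272949219, 82.76419067382812), 5.199864387512207)
riser_plate 0.72 396 ((520.019775390625, 378.4277648925781), (70.20101928710938, 69.1710433959961), 82.38392639160156)
ball_bearing 0.65 163 ((640.917236328125, -229.5347137451172), (44.878543853759766, 47.066871643066406), 87.90779113769531)
```

View pics/h1.png

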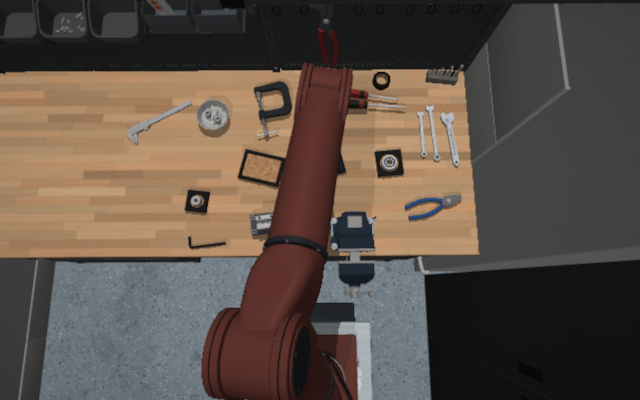

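View pics/h1a.png

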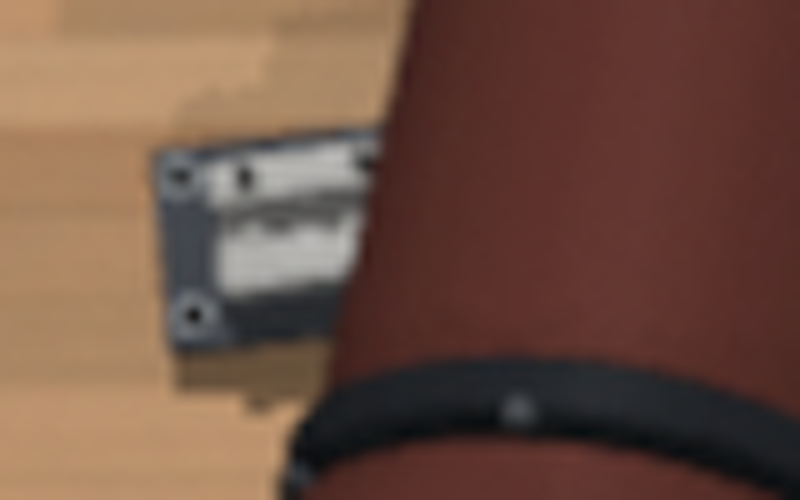

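```bash
python3 -m handwheel '[[0.087,[0,-0.02,-0.04],0],[0.087,[0,-0.04,-0.08],0],[0.087,[0,-0.06,-0.12],0],[0.087,[0,-0.08,-0.155],0],[0.087,[0,-0.115,-0.175],0],[0.087,[0,-0.15,-0.19],0.6],[0.087,[0,-0.164,-0.194],0.6],[0.087,[0,-0.164,-0.194],0.6]]'; python3 -m handwheel '[[0.087,[0,0,0],0],[0.087,[0,0,0],0],[0.087,[0,0,0],0]]'; python3 g.py 450.5 154.2 0 6.5
```

```text
t: 18.93
tcp_pos: [0.4499, 0.1449, 0.123]
ee_rot: [-108.7, 89.8, 167.2]
force: [0.7, -0.6, -0.5]
grip_width: 0.998
t: 19.18
tcp_pos: [0.4545, 0.1436, 0.1237]
ee_rot: [19.4, 90.0, -64.9]
force: [0.1, 0.4, 1.1]
grip_width: 1.0
t 19.18 tcp [454.5 143.6 123.7] jaw yaw 5.7 tilt [ 3.e-04 -7.e-04 -1.e+00] grip mm 87.0 F [0.1 0.4 1.1] q7 -17
shift [0.1237, -0.0029, -0.011] roll -0.8 rows>=3.0
```

```bash
python3 -m handwheel '[[0.087,[0.01,-0.0029,-0.011],-0.8],[0.087,[0.04,-0.0029,-0.011],-0.8],[0.087,[0.08,-0.0029,-0.011],-0.8],[0.08,[0.11,-0.0029,-0.011],-0.8],[0.07,[0.1237,-0.0029,-0.011],-0.8],[0.06,[0.1237,-0.0029,-0.011],-0.8],[0.052,[0.1237,-0.0029,-0.011],-0.8],[0.052,[0.1237,-0.0029,-0.011],-0.8]]' 5; python3 v.py i1; python3 g.py 450.5 154.2 0 6.5
```

```text
t: 19.85
tcp_pos: [0.4501, 0.1559, 0.0008]
ee_rot: [87.2, 89.9, 3.8]
force: [-0.6, 1.0, 0.3]
grip_width: 0.708
[0.45037167 0.15611119 0.0011991 ] [-0.33156311  1.04049548  0.26854148]
t 19.90 tcp [450.4 156.1   1.2] jaw yaw 6.7 tilt [ 1.7e-03  8.0e-04 -1.0e+00] grip mm 58.0 F [-0.3  1.   0.3] q7 -11
shift [0.0012, -0.0001, 0.0019] roll 0.2 rows>=0.1
```

View pics/i1.png

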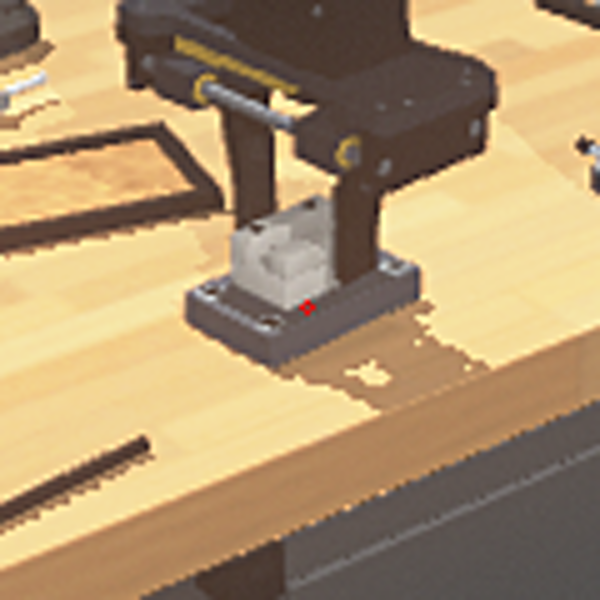

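```bash
python3 -m handwheel '[[0.03,[0,0,0.0015],0],[0.03,[0,0,0.0015],0],[0.03,[0,0,0.0015],0],[0.03,[0,0,0.0015],0],[0.03,[0,0,0.0015],0],[0.03,[0,0,0.0015],0],[0.03,[0,0,0.0015],0],[0.03,[0,0,0.0015],0]]' 5; python3 -m handwheel '[[0.03,[0,0,0],0],[0.03,[0,0,0],0],[0.03,[0,0,0],0],[0.03,[0,0,0],0]]' 45; python3 v.py i2; python3 g.py 450.5 154.2 0 6.5
```

```text
t: 20.57
tcp_pos: [0.4505, 0.1545, 0.0011]
ee_rot: [110.8, 89.9, 27.5]
force: [1.0, -1.2, 6.4]
grip_width: 0.458
t: 20.9
tcp_pos: [0.4505, 0.1545, 0.0011]
ee_rot: [111.4, 89.9, 28.0]
force: [0.9, -0.4, 6.0]
grip_width: 0.455
[0.45052148 0.15449457 0.00109718] [ 6.77429333e-03 -1.19529101e+00  6.97578431e+00]
t 20.95 tcp [450.5 154.5   1.1] jaw yaw 6.7 tilt [ 0.0018  0.001  -1.    ] grip mm 39.5 F [ 0.  -1.2  7. ] q7 -11
shift [0.0011, -0.0001, 0.0003] roll 0.2 rows>=0.0
```

View pics/i2.png

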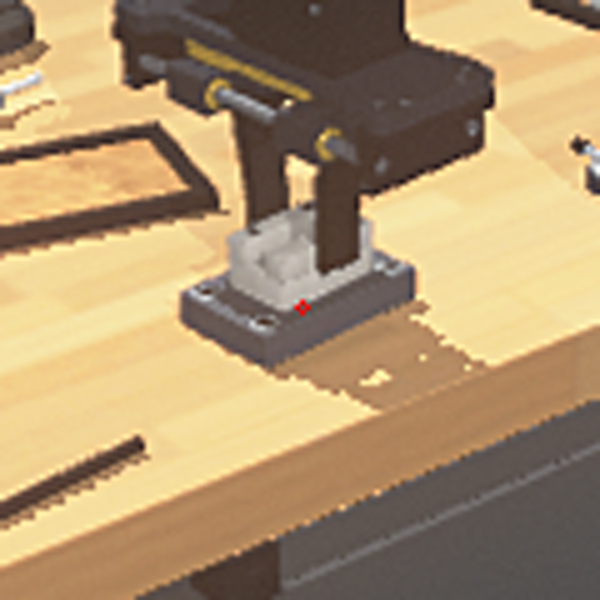

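```bash
python3 -m handwheel '[[0.03,[-0.005,0,0],0],[0.03,[-0.02,0,0],0],[0.03,[-0.05,0,0],0],[0.03,[-0.09,0,0],0],[0.03,[-0.10,0,0],0],[0.03,[-0.10,0,0],0],[0.03,[-0.10,0,0],0]]'; python3 v.py i3; python3 g.py 643.5 -38.4 100 14.0
```

```text
t: 21.53
tcp_pos: [0.4493, 0.1544, 0.1003]
ee_rot: [154.7, 89.9, 71.4]
force: [-0.3, -0.3, -2.4]
grip_width: 0.453
[0.44858758 0.15399004 0.0992769 ] [ 0.08586216  0.28168738 -1.23714967]
t 21.58 tcp [448.6 154.   99.3] jaw yaw 6.7 tilt [-1.3e-03 -4.0e-04 -1.0e+00] grip mm 39.1 F [ 0.1  0.3 -1.2] q7 -16
shift [-0.0009, 0.1712, 0.2138] roll -7.3 rows>=6.6
```

View pics/i3.png

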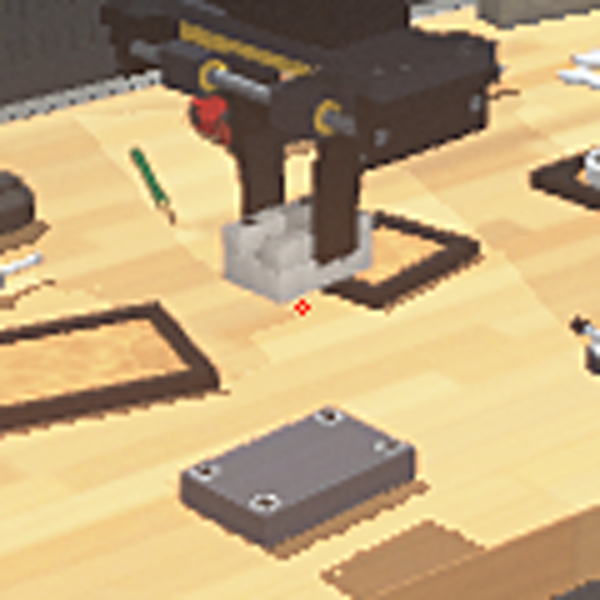

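```bash
python3 -m handwheel '[[0.03,[0,0.026,0.032],-1],[0.03,[0,0.052,0.064],-2],[0.03,[0,0.078,0.096],-3],[0.03,[0,0.104,0.13],-5],[0.03,[0,0.13,0.162],-6],[0.03,[0,0.156,0.195],-7.3],[0.03,[0,0.1712,0.2138],-7.3],[0.03,[0,0.1712,0.2138],-7.3]]'; python3 -m handwheel '[[0.03,[0,0,0],0],[0.03,[0,0,0],0],[0.03,[0,0,0],0]]'; python3 g.py 643.5 -38.4 10 14.0
```

```text
t: 22.25
tcp_pos: [0.6454, -0.0448, 0.0976]
ee_rot: [-38.5, 89.7, -114.8]
force: [-1.5, -0.7, -1.8]
grip_width: 0.452
t: 22.5
tcp_pos: [0.6432, -0.0369, 0.099]
ee_rot: [-118.7, 89.9, 165.3]
force: [0.3, -0.7, -1.6]
grip_width: 0.457
t 22.50 tcp [643.2 -36.9  99. ] jaw yaw 14.0 tilt [-2.1e-03  5.0e-04 -1.0e+00] grip mm 39.8 F [ 0.3 -0.7 -1.6] q7 26
shift [0.089, 0.0001, 0.0016] roll 0.0 rows>=2.1
```

```bash
python3 -m handwheel '[[0.03,[0.04,0,0.0016],0],[0.03,[0.08,0,0.0016],0],[0.03,[0.089,0,0.0016],0],[0.03,[0.089,0,0.0016],0],[0.03,[0.089,0,0.0016],0],[0.03,[0.089,0,0.0016],0]]'; python3 v.py i4; python3 g.py 643.5 -38.4 -10.9 14.0
```

```text
t: 23.0
tcp_pos: [0.6462, -0.0397, 0.0137]
ee_rot: [78.8, 89.8, 2.8]
force: [0.2, 0.8, -1.0]
grip_width: 0.455
[ 0.64638218 -0.03976169  0.0137751 ] [ 0.32330744  0.11662703 -0.24078489]
t 23.05 tcp [646.4 -39.8  13.8] jaw yaw 14.0 tilt [ 3.5e-03  3.0e-04 -1.0e+00] grip mm 39.3 F [ 0.3  0.1 -0.2] q7 29
shift [0.0247, -0.0026, -0.002] roll -0.0 rows>=0.6
```

View pics/i4.png

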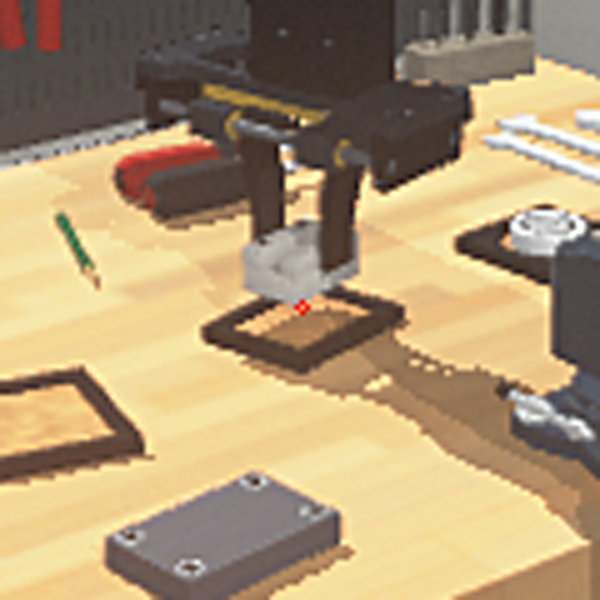

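```bash
python3 -m handwheel '[[0.03,[0.008,0,-0.001],0],[0.03,[0.016,0,-0.001],0],[0.03,[0.019,0,-0.001],0],[0.03,[0.019,0,-0.001],0],[0.03,[0.019,0,-0.001],0]]'; python3 v.py i5; python3 g.py 643.5 -38.4 -10.9 14.0
```

```text
t: 23.47
tcp_pos: [0.6442, -0.039, -0.0082]
ee_rot: [-90.6, 90.0, -166.6]
force: [0.1, 0.3, -1.4]
grip_width: 0.456
[ 0.6444293  -0.03905172 -0.00787587] [ 0.69097558 -0.78291936 -2.13345773]
t 23.52 tcp [644.4 -39.1  -7.9] jaw yaw 14.0 tilt [-2.e-04 -2.e-04 -1.e+00] grip mm 39.8 F [ 0.7 -0.8 -2.1] q7 29
shift [0.003, -0.0007, -0.0009] roll -0.0 rows>=0.1
```

View pics/i5.png

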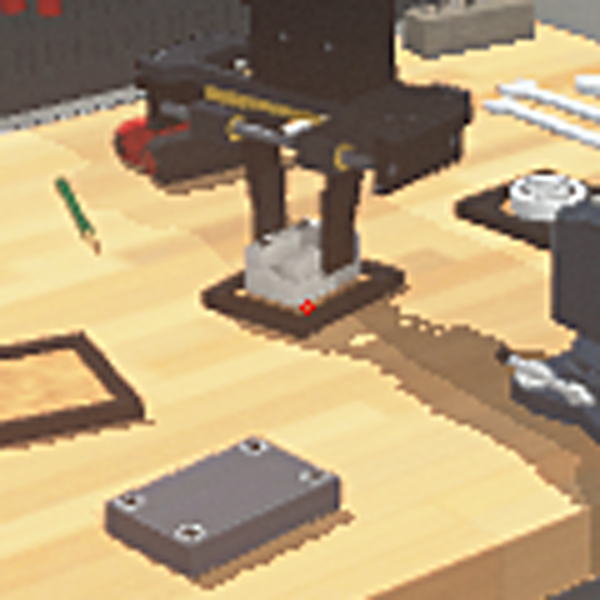

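```bash
python3 -m handwheel '[[0.03,[0.002,-0.0005,-0.0006],0],[0.03,[0.002,-0.0005,-0.0006],0],[0.03,[0.002,-0.0005,-0.0006],0]]';python3 -m handwheel '[[0.03,[0.001,0,0],0],[0.03,[0.001,0,0],0],[0.03,[0.001,0,0],0]]';python3 -m handwheel '[[0.03,[0.0008,0,0],0],[0.03,[0.0008,0,0],0],[0.03,[0.0008,0,0],0]]'
```

```text
t: 23.77
tcp_pos: [0.6438, -0.0384, -0.0098]
ee_rot: [-161.9, 90.0, 122.1]
force: [-0.0, 0.4, -2.2]
grip_width: 0.455
t: 24.02
tcp_pos: [0.644, -0.0385, -0.0107]
ee_rot: [67.5, 90.0, -8.5]
force: [0.4, -0.8, -0.3]
grip_width: 0.452
t: 24.27
tcp_pos: [0.644, -0.0384, -0.0108]
ee_rot: [126.5, 90.0, 50.5]
force: [-3.7, 1.3, 6.5]
grip_width: 0.454
```

```bash
python3 -m handwheel '[[0.06,[-0.0008,0,0],0],[0.06,[-0.0008,0,0],0],[0.06,[-0.0008,0,0],0],[0.06,[-0.0008,0,0],0],[0.06,[-0.0008,0,0],0],[0.06,[-0.0008,0,0],0],[0.06,[-0.0008,0,0],0]]'; python3 -m handwheel '[[0.06,[-0.02,0,0],0],[0.08,[-0.06,0,0],0],[0.087,[-0.09,0,0],0],[0.087,[-0.10,0,0],0],[0.087,[-0.10,0,0],0],[0.087,[-0.10,0,0],0]]'; python3 g.py 450 155 85 6.5; python3 v.py i6
```

```text
t: 24.85
tcp_pos: [0.6438, -0.0384, -0.0109]
ee_rot: [-80.6, 90.0, -156.7]
force: [-0.4, 0.2, -0.0]
grip_width: 0.689
t: 25.35
tcp_pos: [0.644, -0.0382, 0.0891]
ee_rot: [104.5, 90.0, 28.5]
force: [-0.1, 0.1, 0.5]
grip_width: 0.959
t 25.35 tcp [644.  -38.2  89.1] jaw yaw 14.0 tilt [ 7.e-04  4.e-04 -1.e+00] grip mm 83.5 F [-0.1  0.1  0.5] q7 26
shift [0.0041, -0.1415, -0.2344] roll 7.5 rows>=6.6
[ 0.64319826 -0.03811717  0.08806371] [ 0.19228628  0.16557915 -0.95249298]
```

View pics/i6.png

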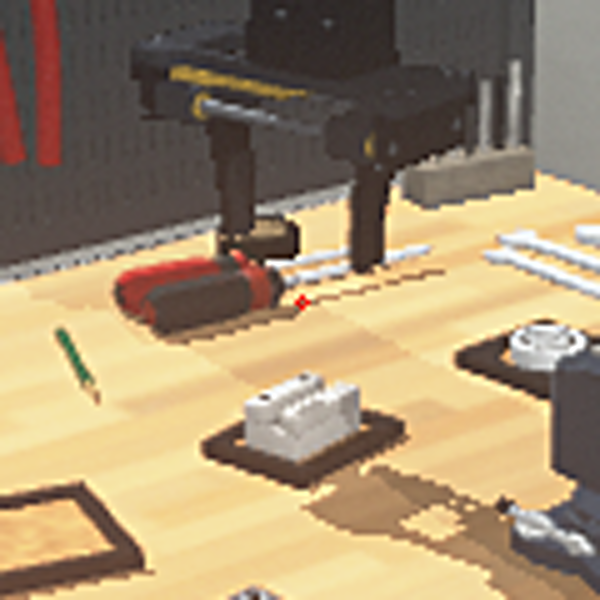

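```bash
python3 -m handwheel '[[0.087,[0,-0.021,-0.035],1],[0.087,[0,-0.042,-0.07],2],[0.087,[0,-0.063,-0.105],3],[0.087,[0,-0.084,-0.14],4.5],[0.087,[0,-0.105,-0.175],6],[0.087,[0,-0.126,-0.21],7.5],[0.087,[0,-0.1415,-0.2344],7.5],[0.087,[0,-0.1415,-0.2344],7.5]]'; python3 -m handwheel '[[0.087,[0,0,0],0],[0.087,[0,0,0],0],[0.087,[0,0,0],0]]'; python3 g.py 450 155.5 15 6.5
```

```text
t: 26.07
tcp_pos: [0.4445, 0.1593, 0.0874]
ee_rot: [-98.1, 89.7, 178.8]
force: [1.2, 0.5, 1.1]
grip_width: 1.0
t: 26.32
tcp_pos: [0.4503, 0.1537, 0.0886]
ee_rot: [-29.8, 89.9, -113.5]
force: [0.7, 0.2, 0.6]
grip_width: 1.0
t 26.32 tcp [450.3 153.7  88.6] jaw yaw 6.4 tilt [-5.0e-04 -1.1e-03 -1.0e+00] grip mm 87.0 F [0.7 0.2 0.6] q7 -16
shift [0.0736, -0.0001, -0.0019] roll -0.1 rows>=1.8
```

```bash
python3 -m handwheel '[[0.087,[0.03,0,-0.0019],0],[0.087,[0.06,0,-0.0019],0],[0.087,[0.0736,0,-0.0019],0],[0.087,[0.0736,0,-0.0019],0],[0.087,[0.0736,0,-0.0019],0],[0.087,[0.0736,0,-0.0019],0],[0.087,[0.0736,0,-0.0019],0]]'; python3 v.py j1;python3 g.py 450 155.5 -20 6.5;  python3 - <<'E'
from h import *
a=read_camera('top');cv2.imwrite('pics/j1t.png',cv2.resize(a[200:250,235:315],(800,500),interpolation=cv2.INTER_CUBIC)[:,:,::-1])
E
```

```text
t: 26.9
tcp_pos: [0.4509, 0.1568, 0.0167]
ee_rot: [111.5, 89.9, 27.9]
force: [-0.4, 1.0, -0.1]
grip_width: 0.993
[0.45076203 0.1569815  0.01668971] [ 0.24684066 -0.12904909 -0.36509967]
t 26.95 tcp [450.8 157.   16.7] jaw yaw 6.4 tilt [ 0.0017  0.0011 -1.    ] grip mm 87.0 F [ 0.2 -0.1 -0.4] q7 -12
shift [0.0367, -0.001, 0.0014] roll -0.1 rows>=0.9
```

View pics/j1.png

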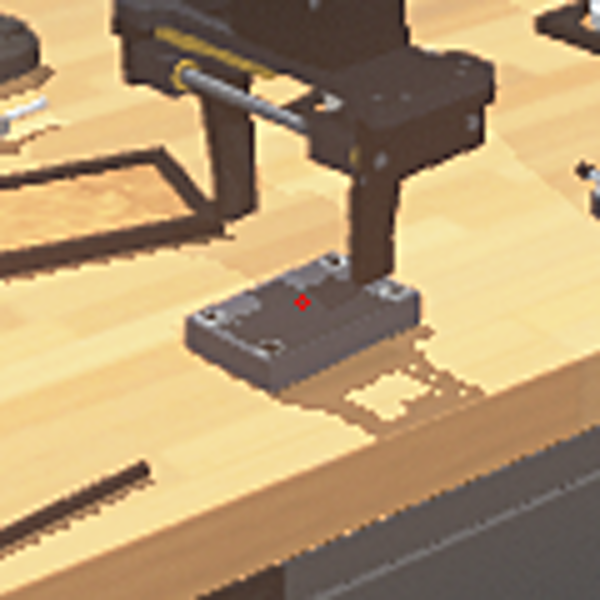

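View pics/j1t.png

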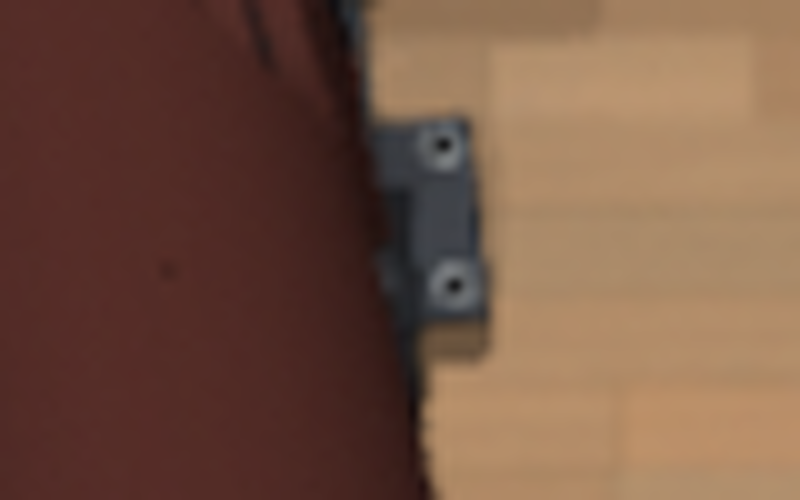

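```bash
python3 -m handwheel '[[0.087,[0.01,-0.0005,0.001],0],[0.087,[0.02,-0.0005,0.001],0],[0.087,[0.026,-0.0005,0.001],0],[0.087,[0.026,-0.0005,0.001],0]]';python3 -m handwheel '[[0.087,[0.006,0,0],0],[0.087,[0.009,0,0],0],[0.087,[0.009,0,0],0]]'; python3 v.py j2;python3 g.py 450 155.5 -20 6.5
```

```text
t: 27.33
tcp_pos: [0.448, 0.1551, -0.0122]
ee_rot: [-60.1, 89.8, -143.6]
force: [-0.7, 0.3, -1.5]
grip_width: 0.998
t: 27.58
tcp_pos: [0.4489, 0.1555, -0.0201]
ee_rot: [-54.9, 89.9, -138.4]
force: [-0.5, -0.1, 0.2]
grip_width: 1.0
[ 0.4491317   0.15555326 -0.01976169] [0.20032834 0.84029546 0.20152008]
t 27.63 tcp [449.1 155.6 -19.8] jaw yaw 6.5 tilt [-5.e-04 -5.e-04 -1.e+00] grip mm 87.2 F [0.2 0.8 0.2] q7 -9
shift [0.0002, 0.0009, 0.0002] roll -0.0 rows>=0.0
```

View pics/j2.png

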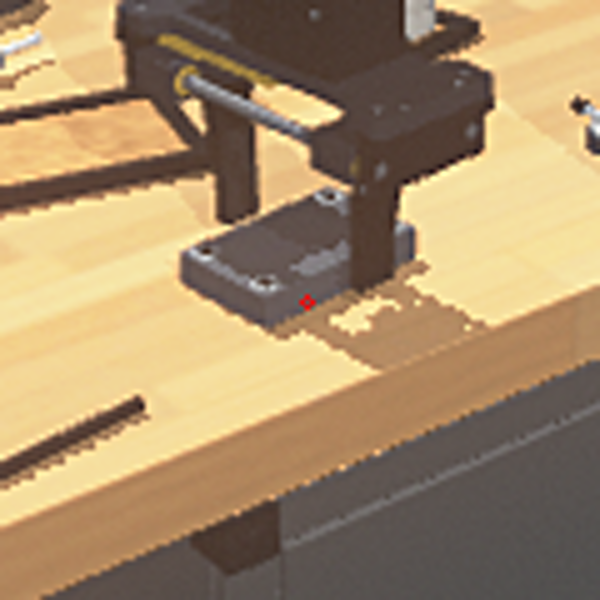

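```bash
python3 -m handwheel '[[0.055,[0,0,0],0],[0.055,[0,0,0],0],[0.055,[0,0,0],0],[0.055,[0,0,0],0],[0.055,[0,0,0],0],[0.055,[0,0,0],0],[0.055,[0,0,0],0],[0.055,[0,0,0],0]]' 5; python3 -m handwheel '[[0.055,[0,0,0],0],[0.055,[0,0,0],0],[0.055,[0,0,0],0],[0.055,[0,0,0],0],[0.055,[0,0,0],0],[0.055,[0,0,0],0]]' 55; python3 v.py j3;python3 g.py 450 155.5 -20 6.5
```

```text
t: 28.3
tcp_pos: [0.4497, 0.1559, -0.0192]
ee_rot: [107.3, 90.0, 23.8]
force: [1.6, -0.0, 1.1]
grip_width: 0.732
t: 28.8
tcp_pos: [0.4497, 0.1559, -0.0192]
ee_rot: [103.5, 90.0, 20.0]
force: [2.4, -0.4, 3.3]
grip_width: 0.718
[ 0.44975618  0.15584992 -0.01923888] [2.72074101 0.1097963  3.96527699]
t 28.85 tcp [449.8 155.8 -19.2] jaw yaw 6.5 tilt [ 7.e-04  3.e-04 -1.e+00] grip mm 62.5 F [2.7 0.1 4. ] q7 -9
shift [0.0008, 0.0002, 0.0004] roll -0.0 rows>=0.0
```

View pics/j3.png

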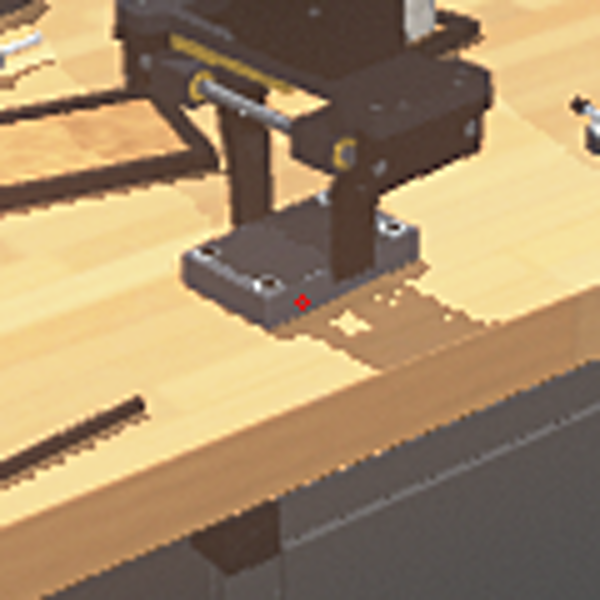

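```bash
python3 -m handwheel '[[0.055,[-0.004,0,0],0],[0.055,[-0.015,0,0],0],[0.055,[-0.035,0,0],0],[0.055,[-0.06,0,0],0],[0.055,[-0.08,0,0],0],[0.055,[-0.08,0,0],0],[0.055,[-0.08,0,0],0]]'; python3 v.py j4; python3 g.py 631.8 177.8 60 -13.8
```

```text
t: 29.43
tcp_pos: [0.4492, 0.156, 0.0613]
ee_rot: [155.3, 89.9, 71.8]
force: [-0.2, -0.7, -4.9]
grip_width: 0.718
[0.44841339 0.1555681  0.06017959] [ 0.07961463 -0.55383075 -4.41733674]
t 29.48 tcp [448.4 155.6  60.2] jaw yaw 6.5 tilt [-0.0011 -0.     -1.    ] grip mm 62.6 F [ 0.1 -0.6 -4.4] q7 -14
shift [-0.0, 0.1847, -0.0014] roll 20.3 rows>=4.4
```

View pics/j4.png

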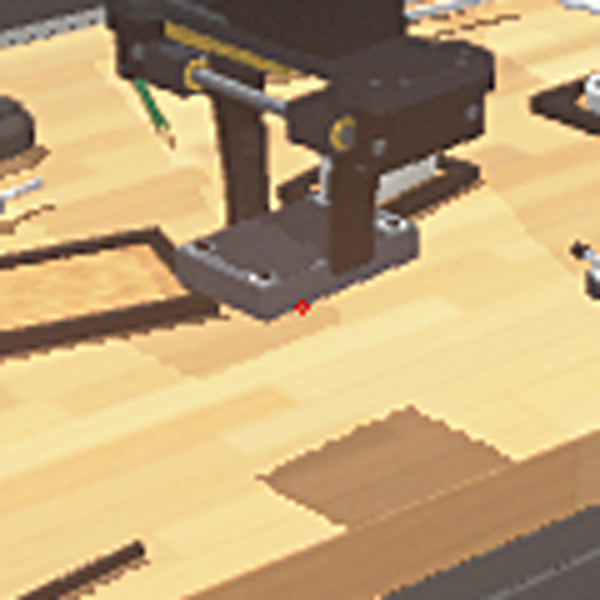

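```bash
python3 -m handwheel '[[0.055,[0,0.026,0],3],[0.055,[0,0.055,0],6],[0.055,[0,0.085,0],9],[0.055,[0,0.115,0],12],[0.055,[0,0.145,-0.001],15],[0.055,[0,0.17,-0.0014],18],[0.055,[0,0.1847,-0.0014],20.3],[0.055,[0,0.1847,-0.0014],20.3]]'; python3 -m handwheel '[[0.055,[0,0,0],0],[0.055,[0,0,0],0],[0.055,[0,0,0],0],[0.055,[0,0,0],0]]'; python3 g.py 631.8 177.8 3 -13.8
```

```text
t: 30.15
tcp_pos: [0.6339, 0.1773, 0.0579]
ee_rot: [-15.1, 89.8, -119.1]
force: [-0.3, 0.5, -3.7]
grip_width: 0.718
t: 30.48
tcp_pos: [0.6317, 0.178, 0.0603]
ee_rot: [-91.6, 89.9, 164.6]
force: [0.3, 0.6, -3.9]
grip_width: 0.717
t 30.48 tcp [631.7 178.   60.3] jaw yaw -13.8 tilt [-1.e-03  3.e-04 -1.e+00] grip mm 62.4 F [ 0.3  0.6 -3.9] q7 -19
shift [0.0573, 0.0002, 0.0002] roll 0.0 rows>=1.4
```

```bash
python3 -m handwheel '[[0.055,[0.025,0,0],0],[0.055,[0.05,0,0],0],[0.055,[0.055,0,0],0],[0.055,[0.055,0,0],0],[0.055,[0.055,0,0],0],[0.055,[0.055,0,0],0],[0.055,[0.055,0,0],0]]'; python3 v.py j5; python3 g.py 631.8 177.8 -13.2 -13.8;python3 - <<'E'
from h import *
a=read_camera('top');cv2.imwrite('pics/j5t.png',cv2.resize(a[140:200,225:305],(800,600),interpolation=cv2.INTER_CUBIC)[:,:,::-1])
E
```

```text
t: 31.07
tcp_pos: [0.6338, 0.1782, 0.0073]
ee_rot: [126.3, 89.9, 22.4]
force: [-0.6, 0.5, -4.3]
grip_width: 0.722
[0.63358671 0.17816859 0.00701218] [-0.43376103 -0.0215093  -3.52780654]
t 31.12 tcp [633.6 178.2   7. ] jaw yaw -13.8 tilt [ 1.9e-03  9.0e-04 -1.0e+00] grip mm 62.5 F [-0.4 -0.  -3.5] q7 -17
shift [0.0202, -0.0017, 0.0008] roll -0.0 rows>=0.5
```

View pics/j5.png

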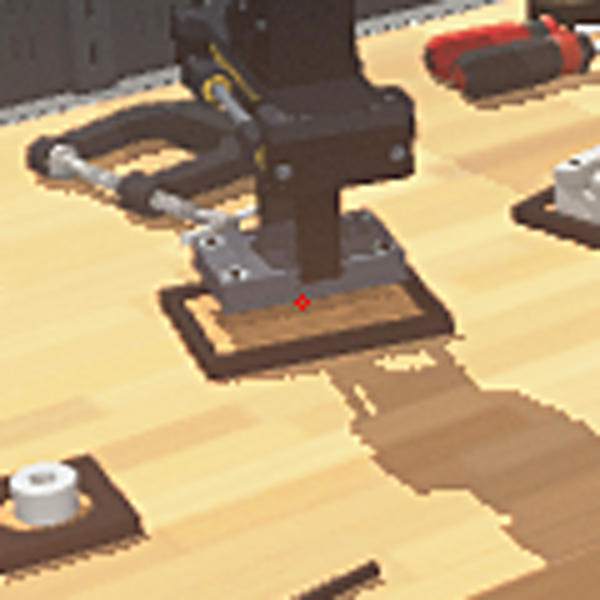

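View pics/j5t.png

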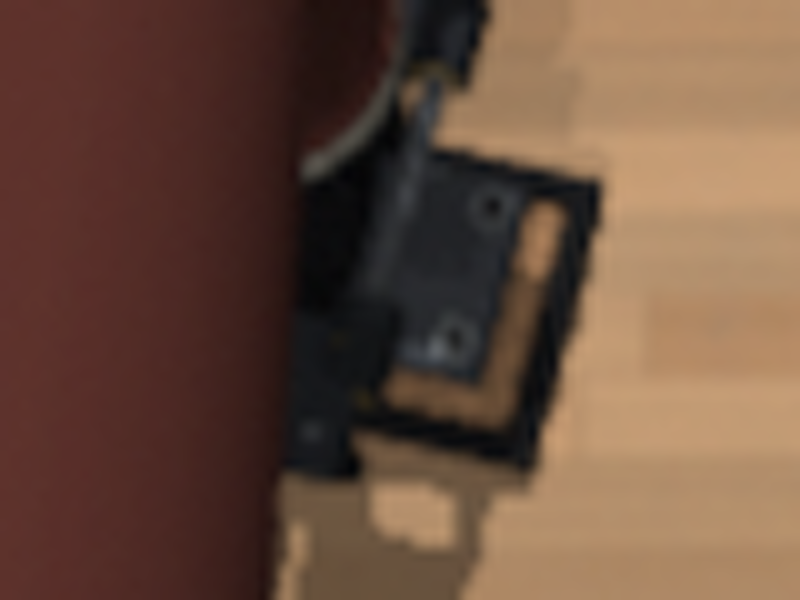

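```bash
python3 - <<'E'
from h import *
s=lambda x,y:[(x+.5)/10-.5+225,(y+.5)/10-.5+140]
H=bp('top',[s(492,205),s(455,337)],.0442)*1000
E=bp('top',[s(480,385)],.0442)*1000
th=np.radians(-13.8);c=np.array([631.8,177.8]);X=np.array([np.cos(th),np.sin(th)]);Y=np.array([-X[1],X[0]])
for p in list(H)+list(E): print(p, (p[:2]-c)@X,(p[:2]-c)@Y)
# original hole offsets
th=np.radians(6.5);c=np.array([450,155.5]);X=np.array([np.cos(th),np.sin(th)]);Y=np.array([-X[1],X[0]])
for p in [[468.4,199.8],[477.7,118.1],[433.6,114.1],[424.8,194.7]]: print((p-c)@X,(p-c)@Y)
E
```

```text
[645.52542028 133.74639648  44.2       ] 23.837484502092913 -39.507992575078475
[602.68522098 144.66446174  44.2       ] -20.37042545183726 -39.12390599056351
[587.16708615 136.61032957  44.2       ] -33.51943815158262 -50.647144199276205
23.296624514367455 41.93229407314335
23.28814020732175 -40.29531642367539
-20.98119148308735 -39.27734211921706
-20.60044478334805 41.80073772947347
```

```bash
python3 -m handwheel '[[0.055,[0.008,-0.001,0.001],0],[0.055,[0.014,-0.001,0.001],0],[0.055,[0.015,-0.001,0.001],0],[0.055,[0.015,-0.001,0.001],0],[0.055,[0.015,-0.001,0.001],0]]'; python3 v.py j6; python3 g.py 631.8 177.8 -13.2 -13.8
```

```text
t: 31.58
tcp_pos: [0.6314, 0.1771, -0.0097]
ee_rot: [-37.4, 90.0, -141.2]
force: [1.0, 0.0, -3.9]
grip_width: 0.719
[ 0.63155006  0.17711254 -0.00946295] [ 0.0130291   0.00472699 -3.60842914]
t 31.63 tcp [631.6 177.1  -9.5] jaw yaw -13.8 tilt [-0.e+00 -2.e-04 -1.e+00] grip mm 62.7 F [ 0.   0.  -3.6] q7 -17
shift [0.0037, 0.0001, -0.0007] roll -0.0 rows>=0.1
```

View pics/j6.png

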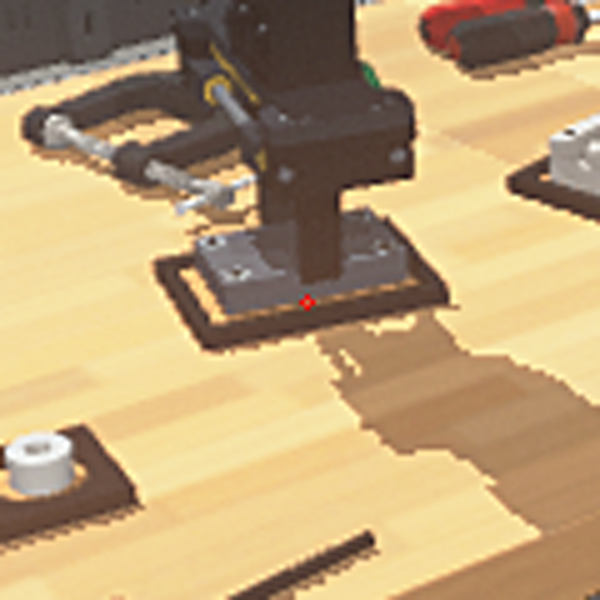

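```bash
python3 -m handwheel '[[0.055,[0.002,0,0],0],[0.055,[0.003,0,0],0],[0.055,[0.003,0,0],0]]';python3 -m handwheel '[[0.055,[0.001,0,0],0],[0.055,[0.001,0,0],0],[0.055,[0.001,0,0],0]]';python3 -m handwheel '[[0.055,[0.0005,0,0],0],[0.055,[0.0005,0,0],0],[0.055,[0.0005,0,0],0]]'
```

```text
t: 31.88
tcp_pos: [0.6314, 0.1772, -0.0127]
ee_rot: [-54.7, 90.0, -158.5]
force: [0.4, 0.3, -3.7]
grip_width: 0.719
t: 32.13
tcp_pos: [0.6315, 0.1772, -0.0131]
ee_rot: [170.1, 90.0, 66.2]
force: [-1.5, -0.7, 1.8]
grip_width: 0.721
t: 32.38
tcp_pos: [0.6316, 0.1773, -0.0131]
ee_rot: [-175.7, 90.0, 80.5]
force: [-4.2, -0.7, 6.2]
grip_width: 0.717
```

Seated at the expected height with upward contact force. Releasing.

```bash
python3 -m handwheel '[[0.085,[-0.0008,0,0],0],[0.085,[-0.0008,0,0],0],[0.085,[-0.0008,0,0],0],[0.085,[-0.0008,0,0],0],[0.085,[-0.0008,0,0],0],[0.085,[-0.0008,0,0],0],[0.085,[-0.0008,0,0],0]]'; python3 -m handwheel '[[0.085,[-0.01,0,0],0],[0.085,[-0.04,0,0],0],[0.085,[-0.08,0,0],0],[0.085,[-0.12,0,0],0],[0.085,[-0.15,0,0],0],[0.085,[-0.15,0,0],0],[0.085,[-0.15,0,0],0]]'; python3 g.py 480 380 140 -13.8; python3 v.py k1
```

```text
t: 32.97
tcp_pos: [0.6316, 0.1772, -0.0131]
ee_rot: [91.0, 90.0, -12.8]
force: [0.7, 0.5, 0.0]
grip_width: 0.973
t: 33.55
tcp_pos: [0.6329, 0.1774, 0.1397]
ee_rot: [130.0, 89.7, 26.2]
force: [1.0, 0.5, -1.2]
grip_width: 0.976
t 33.55 tcp [632.9 177.4 139.7] jaw yaw -13.8 tilt [ 0.004  0.002 -1.   ] grip mm 84.9 F [ 1.   0.5 -1.2] q7 -21
shift [-0.0005, -0.1969, -0.1601] roll -0.0 rows>=6.1
[0.63168446 0.17733298 0.13768614] [ 0.99298472  0.59653435 -0.50254281]
```

View pics/k1.png

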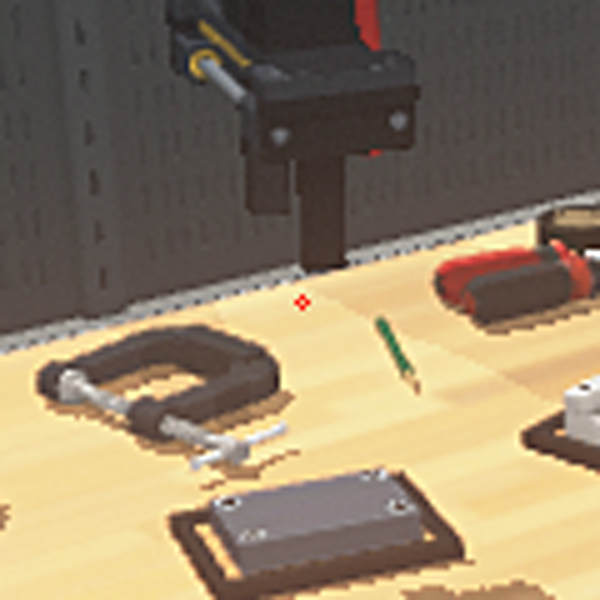

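Plate is in its pocket. Moving the arm to the left for a clear top view of everything.

```bash
python3 -m handwheel '[[0.085,[0,-0.03,-0.025],0],[0.085,[0,-0.06,-0.05],0],[0.085,[0,-0.09,-0.075],0],[0.085,[0,-0.12,-0.1],0],[0.085,[0,-0.15,-0.125],0],[0.085,[0,-0.18,-0.15],0],[0.085,[0,-0.195,-0.18],0],[0.085,[0,-0.195,-0.21],0]]'; python3 -m handwheel '[[0.085,[0,-0.02,-0.03],0],[0.085,[0,-0.04,-0.06],0],[0.085,[0,-0.06,-0.09],0],[0.085,[0,-0.08,-0.12],0],[0.085,[0,-0.1,-0.14],0],[0.085,[0,-0.1,-0.14],0],[0.085,[0,-0.1,-0.14],0]]'; python3 g.py; python3 - <<'E'
from h import *
a=read_camera('top');b=read_camera('scene')
cv2.imwrite('pics/k2.png',a[:,:,::-1]);cv2.imwrite('pics/k3.png',cv2.resize(b[160:320,150:390],(795,530),interpolation=cv2.INTER_CUBIC)[:,:,::-1])
cv2.imwrite('pics/k4.png',cv2.resize(a[140:255,180:420],(800,383),interpolation=cv2.INTER_CUBIC)[:,:,::-1])
E
```

```text
t: 34.27
tcp_pos: [0.4873, 0.4309, 0.1355]
ee_rot: [-73.3, 89.8, -176.9]
force: [1.4, 0.1, 0.1]
grip_width: 0.979
t: 34.85
tcp_pos: [0.426, 0.5887, 0.1342]
ee_rot: [-23.9, 89.8, -127.5]
force: [1.0, -1.6, -0.3]
grip_width: 0.976
t 34.85 tcp [426.  588.7 134.2] jaw yaw -13.6 tilt [-0.0022 -0.0029 -1.    ] grip mm 84.9 F [ 1.  -1.6 -0.3] q7 -60
```

View pics/k2.png

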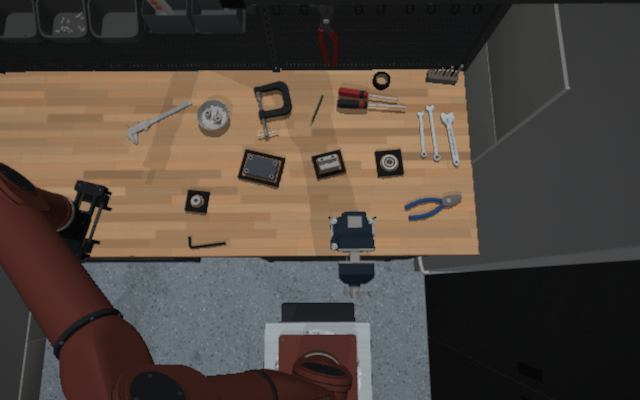

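View pics/k3.png

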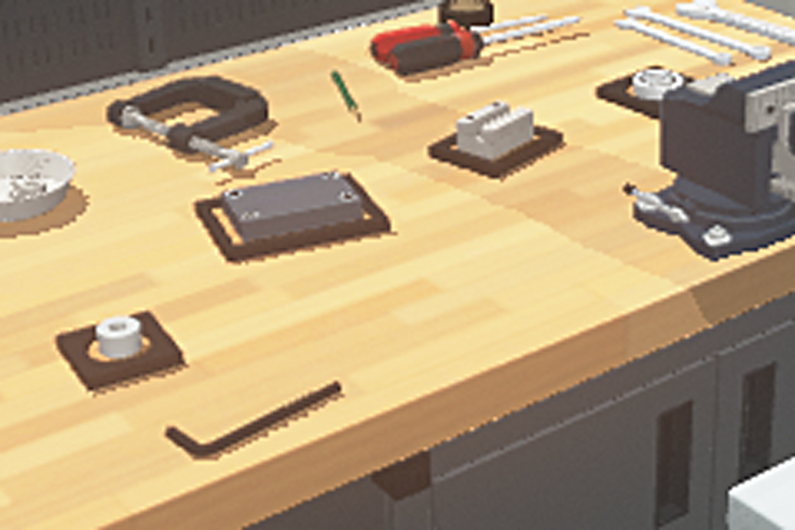

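View pics/k4.png

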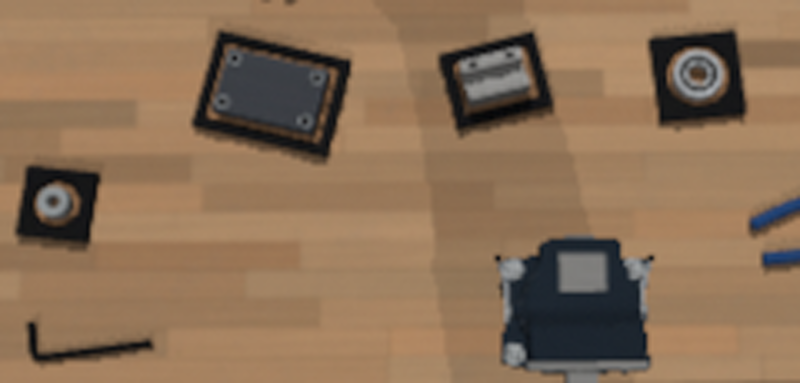

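All four parts sit inside their pockets: collar (197,201), plate (262,168), block (329,164), bearing (389,163). The hex key and the pliers have not moved. Settling the arm, then handing in.

```bash
python3 -m handwheel '[[0.085,[0,0,0],0],[0.085,[0,0,0],0],[0.085,[0,0,0],0],[0.085,[0,0,0],0]]'; python3 -c "
from rig import *
import cv2,numpy as np
a=read_camera('top').astype(int);b=cv2.imread('pics/top0.png')[:,:,::-1].astype(int)
for n,(y0,y1,x0,x1) in {'hex':(232,252,183,230),'pliers':(190,225,402,465)}.items(): print(n,abs(a-b)[y0:y1,x0:x1].mean())
print(sign_off())"
```

```text
t: 35.28
tcp_pos: [0.4292, 0.587, 0.1371]
ee_rot: [-172.4, 90.0, 83.7]
force: [0.2, 0.9, -0.0]
grip_width: 0.981
hex 0.5255319148936171
pliers 0.5185185185185185
the job is handed in; nothing more can be done
None
```

I took the stack apart in the order asked (collar, bearing, slotted block, plate). Each part went same side up into the pocket of its own nest and was let go. The job was handed in at about 35 s.

**Last checks:**
- The final top and scene pictures show all four parts flat inside their pockets, with the arm well clear of everything.
- The hex key and pliers areas are unchanged from the first picture (mean pixel difference about 0.5).
- Forces stayed below about 7 N in every reading I took.

**What disagreed:**
- **Tool height:** the reported height was about 28 mm lower than the real fingertips. I saw this in the scene camera, worked from picture-based heights instead, and confirmed them by contact: each part touched its pocket floor within about 0.2 mm of the height that predicted.
- **Network results:** a few were wrong, such as the cut-out of the plate's nest and one of the block taken after the bearing was placed. I replaced these with my own measurements from the pictures.

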